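# Clamp and lamp-cure a batch of display modules

### The arm

A 7-joint arm with a two-finger parallel gripper is mounted at the origin on the work surface. World frame = base frame: x ahead of the robot, y to its left, z up, the work surface at z = 0. Lengths are in mm, angles in rad, forces in N, time in s.
With the tool pointing down it reaches from about 400 to 875 mm from the base axis. Payload 4.4 kg.
Tool frame: the origin (TCP) lies on the centre line of the jaws, within the pads' length; the fingertips stand 19 mm ahead of it and the grasp point (between the pads) is the TCP; z points along the fingers, y is the line along which they close (so a half turn about z gives the same grasp; the last joint's range is limited). The gripper opens to 85 mm and grips with 20 to 120 N. Pads are 22 mm wide; open, the fingers measure 114 mm over their backs; the gripper's body (76 mm by 85 mm) begins 54 mm behind the grasp point. The pads swing forward as they close: fully open they stand 13 mm farther back than shut.
Start: joints at [-1.182, 0.628, 0.038, 1.517, -0.027, 0.996, -0.02], TCP at [285.514, 583.952, 250.313] pointing down, gripper open.
Joint ranges: [-3.06, 3.06], [-0.37, 2.12], [-1.25, 1.32], [0.18, 2.47], [-1.1, 4.24], [0.23, 1.98], [-2.94, 2.94]. Speed limits (rad/s): [2.57, 2.57, 3.14, 3.14, 3.14, 3.14, 3.14].

### API

Orientations are given as [roll, pitch, yaw] about the fixed x, y, z axes, in that order (R = Rz(yaw) Ry(pitch) Rx(roll)).
In Python, from cell import ctrl, viewer, silhouettes gives the robot as it stands.
- The arm moves only by the shell command python3 -m creep 'ROWS'. ROWS is JSON, a list of rows, each an object with "jaw": the gripper command: -1 is shut, 1 is fully open, values between are in proportion; "xyz": the shift along the tool's x, y, z in mm, a list of three; "angular": the turn, a rotation vector about the tool's x, y, z in rad, a list of three. In form: [{"jaw": jaw, "xyz": [tx, ty, tz], "angular": [rx, ry, rz]}, ...]. A call has 1 to 12 rows; each row is the pose to reach, as a shift and turn from the pose commanded when the call began, along the tool's axes at that moment; what a row does not reach only later rows make up. A row lasts 1/8 s, in which the tool goes at most 62.5 mm and 10.7 degrees, less where a joint would pass 70% of its speed; a pose out of reach is approached as far as the arm can. A call with a gripper value outside its range is refused whole. The fingers move at their own pace and stop on an object; the grip force is fixed at half the most. Time passes only in rows, so rows that repeat a pose let the fingers close. It gives the time, the measured TCP pose, the force, the opening and the grip force at its end, in the units of the state.
- ctrl.read_state(): the state, without advancing time (a new reading comes with each control period).
- viewer.get_image(name): name is "side" or "top" or "wrist"; returns (picture, depth): 420x560x3 uint8, red, green, blue; 420x560 float32, mm along the optical axis (not along the pixel's ray), 0 where there is no reading.
- viewer.camera_model(name): a dict with "fx", "fy", "cx", "cy" (pixels), "T" (4x4, takes a point from camera to world coordinates). Camera axes: x right, y down, z forward; pixel columns grow to the right and rows downward; lengths in mm; the calibration is good to about 2 mm. A picture is of the moment at which its call begins: read the wrist's pose just before it. camera_model takes no time and is no camera call; for the wrist camera it gives the pose at the moment of the call.
- ctrl.finish_job(): hands the job in; it is judged then, once.
Trained networks look in the newest picture that a camera, given by its name, has taken for a name from the list of things; names that differ only in an ending like _2 or _b are one class to them, and where a whole thing is asked for, a point or a joint stands for the part that bears it (a point fixed in the world has none). Each returns a list of dicts, best first, with "score" (0 to 1); they miss things now and then, are a little off and sometimes report something else, mostly with a low value. They report only what shows in the picture. A call takes as long as a camera call. They do not tell look-alikes from the thing itself.
- silhouettes(camera, target): "pixels" (420x560 bool, what is visible of it) and "xy" ([column, row] in pixels, amid what is visible of it).
The state is a dict: "clock": time; "qpos": joint angles; "qd": joint speeds; "tau": joint torques, N m; "eef_pos": TCP position; "tool_rot": TCP orientation; "force": force on the tool from outside, world axes, zero at the start; "torque": the same for the moment, N m; "width": finger opening in mm; "gripper_force": force on a finger pad.
Only numpy, scipy, OpenCV 4.12 (cv2) and the standard library are available. Lean on these libraries where they do the work, as an engineer would, in place of code of your own. Each camera call takes 0.05 s, during which the arm holds its last target. There are 200 camera calls.

### The job

Cure today's batch: stand every module from the foam mat in the clamp on the turntable (open the clamp first if the row will not fit), side by side in front of the fixed jaw with the displays facing away from the bar, and pump the trigger until the row is held tight. Turn the table a quarter turn clockwise to the detent so the displays face the lamp, leave it there five seconds, and turn it back to its loading detent still clamped. Then press the release lever and slide the jaw fully back, and stand the modules upright in the grey tray, leaving everything else on the bench where it is.

Things in the scene. Friction and masses are not known exactly. Their poses are not given: they have to be found in the camera images.
- module1: module: cream housing on an 8 mm aluminium base, 28 mm thick (x), 65 mm long (y), 40 mm high (z), 0.22 kg, bottom-heavy. On top a black carrying rib, 28 mm along x, 12 mm wide (y -10 to +2 mm), from 40 to 66 mm high: grip it across the 12 mm. Display bezel at the +y end, 46 mm high. Origin: centre of the underside. Starts on the black foam mat (250 x 150 mm, 6 mm thick). None if absent today
- module2: a second module, the same as module1 in every way; None if absent today
- module3: a third module, the same as module1 in every way; None if absent today
- bezel1 (a point): middle of module1's dark display face: 33 mm towards +y from the module's origin and 23 mm up; axes as the module
- bezel2 (a point): middle of module2's dark display face: 33 mm towards +y from the module's origin and 23 mm up; axes as the module
- bezel3 (a point): middle of module3's dark display face: 33 mm towards +y from the module's origin and 23 mm up; axes as the module
- bed (a point): centre of the round aluminium turntable's top (320 mm across, 42 mm above the bench). Axes turn with it: x along the clamp's toothed bar (y -5 to 5 mm, top 43 mm up) to the fixed jaw (rubber face at x 103 mm, y 20 to 80 mm, 42 mm high), z up. Modules stand on it at y 17 to 83 mm (origin at y 50 mm), bezels to +y. The lamp stands beyond the table, away from the robot
- turntable (a joint): angle of the turntable, rad: 0 at the loading detent, grows clockwise seen from above. A spring detent clicks at 0, 0.785 and 1.571 (quarter turn: displays towards the lamp); stops at -0.05 and 1.62. About 1 N m leaves a detent, hardly any turns it between them; within 0.03 rad it pulls itself in
- index_handle (a point): upright round black handle on the turntable's rim, for turning it, 140 mm from the table's centre: 18 mm diameter, grippable from 26 to 76 mm above the table top; this point is on its axis, 55 mm above the table top
- jaw (a joint): travel of the sliding clamp head along the bar, m: 0 fully back, grows towards the fixed jaw, to 0.072; starts anywhere from 0 to 0.045, as the last job left it. Fully back, 111 mm are free between its pad and the fixed jaw. A ratchet (6 mm teeth) lets it be pushed forward with a few N, never back unless the release lever is pressed; then 2 N move it either way
- pad (a joint): how far the sliding jaw's springy rubber pad is squeezed in, m: 0 free, at most 0.012; 1.6 N to start, then 1.1 N per mm. Over 0.003 with the trigger let go is tight; pumping until the head gains no more leaves 0.005 to 0.012. Pad face: bed y 22 to 82 mm, 9 to 47 mm above the table top, free 44 mm in +x from the head's centre
- grip_mid (a point): middle of the clamp head's fixed black grip bar, 85 mm out on the bar's -y side; the grip is 14 mm thick (x), reaches from 17 to 129 mm out, 20 to 44 mm above the table top. Axes as the bed; moves with the head. The head's centre is 23 mm in +x from here; its body is 60 mm long, y -20 to 20 mm, top 58 mm above the table
- trigger_mid (a point): middle of the grey trigger, which stands in front (+x) of the grip bar, 75 mm along it from its pivot by the bar; 10 mm thick, 22 mm high, level with the grip; axes turn with it. Grip and trigger measure 58 mm over their outsides (85 mm out from the bar) at rest, 34 mm squeezed home
- trigger (a joint): trigger angle, rad: 0 at rest, 0.33 squeezed home towards the grip bar; 4 N at first, 20 to 25 N once the jaw is tight (it may then stall half-way); springs back. Each full squeeze, done steadily in 0.3 s or more, moves the head 12 mm (2 teeth) forward until the row stops it
- release_tip (a point): upper part of the grey release lever on top of the clamp head, over the bar: 8 mm thick (x), 22 mm wide, top 99 mm above the table top; this point 84 mm up, 34 mm above its pivot. Pinch it forward (+x) towards the thumb rest, a fixed upright 10 mm thick and as tall, centre 27 mm ahead (36 mm over both), and pull the head back with it pinched
- release (a joint): release lever angle, rad: 0 at rest, 0.34 fully pressed; it lifts a little as teeth click by; above 0.2 the ratchet is free. About 8 N at the tip frees a tight clamp
- tray: grey open tray for finished modules: 250 mm (x) by 150 mm (y) outside, walls 4 mm thick and 32 mm high, floor 4 mm thick; fixed; origin at the centre of its underside
- driver: bystander: screwdriver 170 mm long, lying
- adhesive: bystander: white adhesive bottle 28 mm across, 85 mm high
- tape: bystander: roll of clear tape, 68 mm across, 18 mm high, lying flat
- screwjar: bystander: glass jar of screws, 44 mm across, 50 mm high
- spudger: bystander: cleaning brush 140 mm long, lying
- spare: bystander: aluminium block 50 x 75 x 22 mm
- swabcup: bystander: steel cup 60 mm across, 75 mm high
There are look-alikes about, which are no part of the job. What is shaped like the module3 but yellow is not meant. Leave any orange look-alike of the module1 alone.

How it is judged:
By the outcome, as a careful person would: the job done as asked, in the order asked, and still so for the second after the job is handed in, with the robot touching nothing.
Of module1, module2, module3 only 2 to 3 are there at a start; the rules pass over those that are not, and their reading is None.
At some moment in a run one of module1, module2, module3 may be knocked a few centimetres aside while the robot is not near it.
It also fails if it takes over 210 s, if anything falls off the work surface, if the arm or the gripper's body presses on something with over 40 N, if the wrist force passes 120 N, or if a joint passes its speed limit or range.

## Working session

There is one attempt and no reset: what is moved stays moved. The work goes in short steps, Python scripts to look and compute and a shell command to move; the robot and the scene stay as the last step left them, time stands still between calls to the robot, and variables do not carry over. Pictures are saved under pics/ and viewed, at most 17 in all, crops included, and the job is handed in when it is done.

```bash
ls; mkdir -p pics; cat > h.py <<'E'
import numpy as np, cv2
from cell import ctrl, viewer, silhouettes
from scipy.spatial.transform import Rotation as R
def cam(n):
    m=viewer.camera_model(n); im,d=viewer.get_image(n); return m,im,d
def pts(m,d,mask=None):
    v,u=np.nonzero((d>0)&(mask if mask is not None else True)); z=d[v,u]
    p=np.c_[(u-m['cx'])/m['fx']*z,(v-m['cy'])/m['fy']*z,z,np.ones_like(z)]
    return (p@np.array(m['T']).T)[:,:3]
def save(n,im,s=1.0): cv2.imwrite('pics/'+n+'.png',cv2.resize(im[:,:,::-1],None,fx=s,fy=s))
E
python3 - <<'E'
from h import *
s=ctrl.read_state(); print({k:np.round(v,3).tolist() for k,v in s.items()})
for n in ['top','side']:
    m,im,d=cam(n); save(n,im,1.4); print(n,np.round(m['T'],3).tolist(),m['fx'])
    for t in ['module1','index_handle','bed','grip_mid','trigger_mid','release_tip','tray']:
        for r in silhouettes(n,t)[:5]:
            p=pts(m,d,r['pixels']); print(t,round(r['score'],2),np.round(r['xy']),r['pixels'].sum(),np.round(np.median(p,0)),np.round(p.min(0)),np.round(p.max(0)))
E
```

```text
pics
{'clock': 0.0, 'qpos': [-1.182, 0.629, 0.038, 1.518, -0.027, 0.996, -0.02], 'qd': [-0.001, 0.001, 0.0, 0.0, 0.001, 0.0, -0.001], 'tau': [0.0, -56.34, 1.227, -19.344, 0.011, 0.011, 0.0], 'eef_pos': [285.244, 583.418, 249.377], 'tool_rot': [-3.14, 0.0, 2.687], 'force': [-1.007, 0.175, -0.484], 'torque': [0.004, -0.032, -0.047], 'gripper_force': 0.0, 'width': 85.506}
top [[-0.016, -0.973, 0.231, 210.362], [-1.0, 0.015, -0.008, 5.88], [0.004, -0.231, -0.973, 1355.513], [0.0, 0.0, 0.0, 1.0]] 498.09146461933386
module1 0.88 [360. 296.] 256 [ 274. -210.   40.] [ 255. -247.   15.] [ 293. -181.   71.]
module1 0.76 [404. 244.] 297 [ 400. -328.   45.] [ 384. -373.    7.] [ 420. -296.   75.]
module1 0.75 [418. 290.] 376 [ 282. -359.   39.] [ 258. -408.   -7.] [ 310. -328.   72.]
module1 0.59 [388. 189.] 346 [ 552. -305.   44.] [ 541. -340.    1.] [ 583. -273.   78.]
module1 0.51 [448. 186.] 590 [ 566. -470.   17.] [ 481. -500.   -5.] [ 627. -450.   24.]
index_handle 0.95 [270. 179.] 10399 [576.  18.  42.] [ 428. -146.  -10.] [767. 178. 147.]
index_handle 0.69 [445. 187.] 572 [ 566. -470.   
[... 1703 characters left out ...]
 -1.] [797. 235. 144.]
grip_mid 0.72 [315. 214.] 1380 [561.  -8.  85.] [ 527. -117.   40.] [665. 165. 144.]
grip_mid 0.69 [226. 195.] 2748 [448. 319.   8.] [322. 223.  -1.] [580. 435.  38.]
grip_mid 0.29 [396. 298.] 673 [ 544. -315.   44.] [ 538. -344.    0.] [ 611. -250.   75.]
trigger_mid 0.9 [342. 222.] 312 [594. -60.  79.] [ 562. -108.   40.] [665.  -5.  88.]
release_tip 0.54 [311. 197.] 91 [551.  10. 126.] [547.   0. 104.] [574.  25. 143.]
release_tip 0.19 [320. 220.] 6860 [554.  -6.  44.] [ 424. -142.   -2.] [799. 234. 144.]
tray 0.71 [229. 195.] 2913 [450. 318.   8.] [321.  85.  -2.] [611. 443. 123.]
tray 0.19 [351. 337.] 798 [ 392. -339.   45.] [ 381. -367.    5.] [ 444. -271.   75.]
```

View pics/top.png

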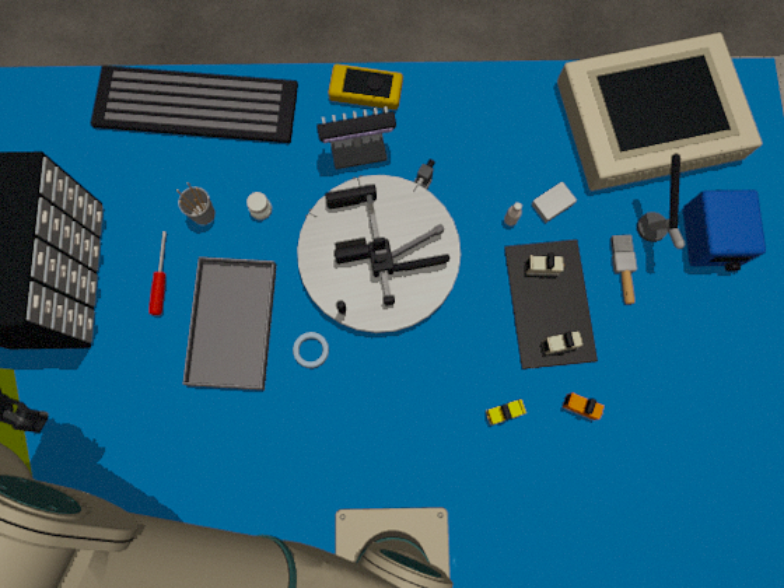

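View pics/side.png

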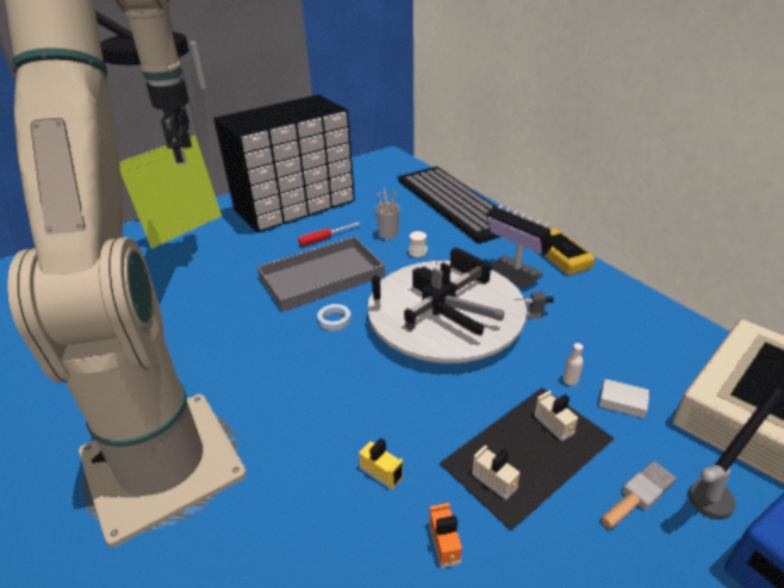

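Two cream modules are on the mat: top view about (546,264) and (562,343), both with the displays to the left. The yellow and orange look-alikes are off the mat. The clamp's fixed jaw points away from the robot at (350,195), and the handle is at (340,307).

```bash
cat >> h.py <<'E'
def go(p,yaw,s=None):
    """shift (tool axes) and turn about tool z to bring a tool-down TCP to world p, yaw"""
    s=s or ctrl.read_state(); Rt=R.from_euler('xyz',s['tool_rot']); t=R.from_euler('xyz',[np.pi,0,yaw])
    rv=(Rt.inv()*t).as_rotvec()
    return np.round(Rt.inv().apply(np.array(p)-s['eef_pos']),1).tolist(), np.round(rv,3).tolist()
def hmap(P,x0,x1,y0,y1,r=1.0):
    h=np.zeros((int((x1-x0)/r),int((y1-y0)/r)),np.float32)
    q=P[(P[:,0]>x0)&(P[:,0]<x1)&(P[:,1]>y0)&(P[:,1]<y1)]
    i=((x1-q[:,0])/r).astype(int).clip(0,h.shape[0]-1);j=((y1-q[:,1])/r).astype(int).clip(0,h.shape[1]-1)
    np.maximum.at(h,(i,j),q[:,2]); return h
E
python3 - <<'E'
from h import *
from scipy.optimize import least_squares
for n in ['top','side']:
    m,im,d=cam(n); P=pts(m,d)
    q=P[(np.hypot(P[:,0]-580,P[:,1]-15)<190)]
    t=q[(abs(q[:,2]-42)<5)]
    h=hmap(t,380,780,-190,220,2); h=(h>0).astype(np.uint8)
    h=cv2.morphologyEx(h,cv2.MORPH_CLOSE,np.ones((9,9)))
    c=max(cv2.findContours(h,0,2)[0],key=cv2.contourArea)
    (a,b),r=cv2.minEnclosingCircle(c); print(n,'circle',780-2*b-1,220-2*a-1,2*r)
    C=cv2.convexHull(c)[:,0]*2.; f=least_squares(lambda v:np.hypot(779-C[:,1]-v[0],219-C[:,0]-v[1])-160,[580,15],loss='soft_l1');print(f.x,f.cost)
    hi=q[q[:,2]>110]; print('hi',len(hi),hi.mean(0),hi.min(0),hi.max(0))
    print('handle',[ (len(k),k.mean(0),k.min(0),k.max(0)) for k in [q[(q[:,2]>70)&(np.hypot(q[:,0]-440,q[:,1]-80)<40)]]])
    print('fixedjaw',[(len(k),np.median(k,0),k.min(0),k.max(0)) for k in [q[(q[:,2]>70)&(q[:,0]>650)]]])
    np.save(n+'.npy',q)
    for r in silhouettes(n,'module1')[:5]:
        p=pts(m,d,r['pixels']); k=p[(p[:,2]>58)&(p[:,2]<80)]
        if len(k)>5: print('rib',np.round(np.median(p,0)),np.round(k.mean(0)),np.round(k.min(0)),np.round(k.max(0)), cv2.minAreaRect(p[p[:,2]>30][:,:2].astype(np.float32)))
P=np.r_[np.load('top.npy'),np.load('side.npy')]
h=hmap(P,410,760,-160,190,1)
cv2.imwrite('pics/h.png',cv2.resize((h/150*255).clip(0,255).astype(np.uint8),None,fx=1.7,fy=1.7))
E
```

```text
top circle 598.2432556152344 12.712661743164062 171.6837158203125
[588.46524029  18.71746963] 58.7427419071203
hi 153 [542.65430303  32.49252897 128.24750041] [458.05468783   2.52395337 110.84932954] [585.0659717   95.64317155 143.67787488]
handle [(56, array([463.52754199,  87.76362205, 108.79567342]), array([457.64784769,  80.2006031 ,  70.27733001]), array([475.1349818 ,  95.68270751, 122.36232614]))]
fixedjaw [(387, array([687.61565711,  65.43741467,  85.50350003]), array([650.58302092,  22.16157883,  70.29244906]), array([712.39854243, 119.50389624,  95.70705165]))]
rib [ 281. -359.   39.] [ 280. -366.   64.] [ 269. -375.   59.] [ 294. -357.   69.] ((282.539794921875, -362.2676086425781), (65.94218444824219, 28.766159057617188), 68.23774719238281)
rib [ 554. -305.   45.] [ 556. -310.   69.] [ 543. -317.   60.] [ 572. -304.   75.] ((556.9136962890625, -306.35174560546875), (66.3271484375, 30.099451065063477), 87.1624984741211)
rib [ 400. -325.   46.] [ 402. -334.   69.] [ 390. -341.   58.] [ 413. -326.   74.] ((402.3164978027344, -329.3711853027344), (27.83887481689453, 65.539093
[... 630 characters left out ...]
1614461 ,  60.87412759,  84.41090376]), array([651.95932589,  19.76926956,  70.29230614]), array([708.06150143, 122.749623  ,  91.97917325]))]
rib [ 268. -221.   39.] [ 269. -214.   65.] [ 257. -222.   58.] [ 283. -204.   69.] ((271.5823974609375, -216.85548400878906), (28.904014587402344, 65.90167999267578), 17.80893325805664)
rib [ 392. -339.   45.] [ 399. -338.   69.] [ 387. -344.   59.] [ 416. -328.   75.] ((400.2635498046875, -333.8003234863281), (30.153358459472656, 68.64510345458984), 9.548765182495117)
rib [ 274. -373.   40.] [ 277. -369.   65.] [ 264. -378.   59.] [ 291. -360.   70.] ((279.1164245605469, -364.6522521972656), (68.0885009765625, 28.184551239013672), 66.71993255615234)
```

View pics/h.png

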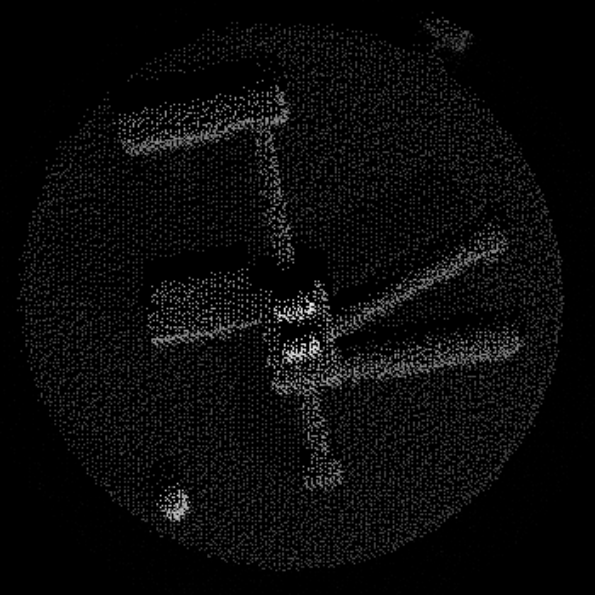

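The height map shows the table centre at about (586,18.5) and bar yaw 0.166. The head is about 24 mm forward, leaving a gap of about 80–85 mm, so two modules fit without opening it. Now moving to the modules.

```bash
python3 - <<'E'
from h import *
for p,y in [((480,330,300),1.9),((600,60,320),1.05),((480,-315,260),.1)]: print(go(p,y))
E
```

```text
([-286.3, -142.7, -49.7], [0.0, -0.0, 0.787])
([-512.7, -332.5, -69.7], [-0.0, -0.0, 1.637])
([-569.6, -722.1, -9.7], [-0.0, -0.0, 2.587])
```

```bash
python3 -m creep '[{"jaw":0,"xyz":[-57,-28,-10],"angular":[0,0,0.157]},{"jaw":0,"xyz":[-114,-57,-20],"angular":[0,0,0.315]},{"jaw":0,"xyz":[-172,-86,-30],"angular":[0,0,0.47]},{"jaw":0,"xyz":[-230,-115,-40],"angular":[0,0,0.63]},{"jaw":0,"xyz":[-286,-143,-50],"angular":[0,0,0.787]},{"jaw":0,"xyz":[-332,-181,-54],"angular":[0,0,0.957]},{"jaw":0,"xyz":[-377,-219,-58],"angular":[0,0,1.127]},{"jaw":0,"xyz":[-422,-257,-62],"angular":[0,0,1.297]},{"jaw":0,"xyz":[-467,-295,-66],"angular":[0,0,1.467]},{"jaw":0,"xyz":[-513,-332,-70],"angular":[0,0,1.637]},{"jaw":0,"xyz":[-513,-332,-70],"angular":[0,0,1.637]},{"jaw":0,"xyz":[-513,-332,-70],"angular":[0,0,1.637]}]'
python3 - <<'E'
from h import *
m,im,d=cam('wrist'); save('w1',im); print(np.round(m['T'],2))
np.savez('w1.npz',P=pts(m,d),im=im,d=d)
print(go((480,-315,260),.1))
E
```

```text
clock: 2.5
eef_pos: [600.3, 61.1, 320.0]
tool_rot: [-3.14, -0.001, 1.051]
force: [-1.0, 1.0, 0.4]
width: 43.0
gripper_force: 0.0
[[ 8.7000e-01 -4.7000e-01 -1.5000e-01  6.3687e+02]
 [-5.0000e-01 -8.3000e-01 -2.6000e-01  1.2748e+02]
 [-0.0000e+00  3.0000e-01 -9.5000e-01  4.4419e+02]
 [ 0.0000e+00  0.0000e+00  0.0000e+00  1.0000e+00]]
([-387.1, 82.7, 59.5], [-0.002, 0.0, 0.952])
```

View pics/w1.png

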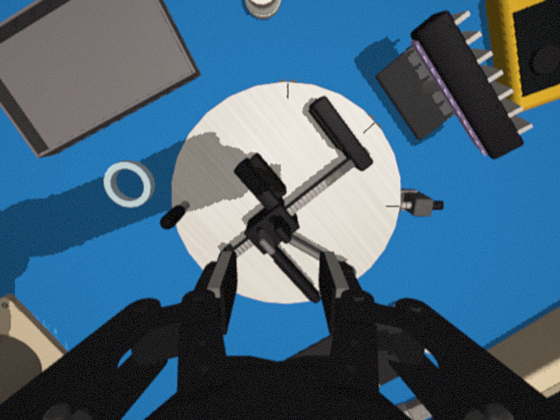

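The wrist view shows the table with the fixed jaw at (340,132), the head at (272,222) and the handle at (173,215). I'll refine the bed frame from this cloud and move on to the modules.

```bash
python3 -m creep '[{"jaw":0,"xyz":[-48,10,0],"angular":[0,0,0.12]},{"jaw":0,"xyz":[-97,21,0],"angular":[0,0,0.24]},{"jaw":0,"xyz":[-145,31,15],"angular":[0,0,0.36]},{"jaw":0,"xyz":[-194,41,30],"angular":[0,0,0.48]},{"jaw":0,"xyz":[-242,52,40],"angular":[0,0,0.6]},{"jaw":0,"xyz":[-290,62,50],"angular":[0,0,0.72]},{"jaw":0,"xyz":[-339,72,59],"angular":[0,0,0.84]},{"jaw":0,"xyz":[-387,83,59],"angular":[0,0,0.95]},{"jaw":0,"xyz":[-387,83,59],"angular":[0,0,0.95]},{"jaw":0,"xyz":[-387,83,59],"angular":[0,0,0.95]}]'
python3 - <<'E'
from h import *
from scipy.optimize import least_squares
z=np.load('w1.npz'); P=z['P']; P=P[np.hypot(P[:,0]-586,P[:,1]-18)<200]
g=z['im'].astype(int)
t=P[abs(P[:,2]-42)<6]; print('table z',np.median(t[:,2]))
h=(hmap(t,400,780,-190,220,2)>0).astype(np.uint8); h=cv2.morphologyEx(h,cv2.MORPH_CLOSE,np.ones((7,7)))
C=cv2.convexHull(max(cv2.findContours(h,0,2)[0],key=cv2.contourArea))[:,0]*2.
print(least_squares(lambda v:np.hypot(779-C[:,1]-v[0],219-C[:,0]-v[1])-160,[580,15],loss='soft_l1').x)
bar=P[(P[:,2]>78)&(P[:,2]<92)&(P[:,0]>600)&(P[:,0]<665)&(abs(P[:,1]-18.5-(P[:,0]-586)*.168)<12)]
print('bar',len(bar),np.polyfit(bar[:,0],bar[:,1],1),bar[:,2].mean())
c=np.array([586,18.5]); a=.166; B=P.copy(); B[:,:2]=(P[:,:2]-c)@np.array([[np.cos(a),-np.sin(a)],[np.sin(a),np.cos(a)]]); B[:,2]-=42
def st(n,k): print(n,len(k),np.round(np.percentile(k,[2,50,98],axis=0),1).tolist())
st('fixed',B[(B[:,2]>25)&(B[:,0]>90)&(B[:,1]>-40)]); st('pad',B[(B[:,2]>25)&(B[:,2]<60)&(abs(B[:,1]-55)<25)&(B[:,0]<60)&(B[:,0]>-60)])
st('tops',B[(B[:,2]>85)&(abs(B[:,1])<30)]);st('grip',B[(B[:,2]>28)&(B[:,2]<52)&(abs(B[:,1]+85)<12)&(B[:,0]<-30)]);st('handle',B[(B[:,2]>40)&(B[:,0]<-60)&(B[:,1]>40)])
m,im,d=cam('wrist'); save('w2',im)
Q=pts(m,d)
for r in silhouettes('wrist','module1')[:5]:
    mk=r['pixels']; p=pts(m,d,mk); mc=im[mk].mean(0)
    k=p[p[:,2]>30][:,:2].astype(np.float32); rb=p[p[:,2]>64]
    print(round(r['score'],2),np.round(r['xy']),mc.round(),cv2.minAreaRect(k),'ribtop',len(rb),rb.mean(0) if len(rb) else '',cv2.minAreaRect(rb[:,:2].astype(np.float32)) if len(rb)>4 else '')
E
```

```text
clock: 3.8
eef_pos: [480.9, -314.5, 261.0]
tool_rot: [-3.14, -0.0, 0.103]
force: [0.6, 1.3, -0.2]
width: 42.5
gripper_force: 0.0
table z 42.466716790780595
[587.23263841  17.42902858]
bar 479 [  0.16862784 -80.93523594] 83.12461694567422
fixed 1871 [[94.3, -12.4, 30.0], [109.8, 35.2, 45.8], [121.8, 81.3, 47.8]]
pad 1254 [[-13.7, 31.0, 30.9], [3.9, 55.7, 48.5], [19.0, 79.1, 51.7]]
tops 13991 [[-6.4, 0.4, 99.6], [61.3, 14.7, 330.4], [75.3, 28.7, 351.9]]
grip 217 [[-54.9, -96.8, 29.7], [-44.9, -84.8, 42.6], [-40.0, -73.6, 45.5]]
handle 341 [[-113.1, 80.1, 41.9], [-102.5, 88.3, 71.8], [-99.3, 96.1, 79.4]]
0.92 [298. 322.] [151.  91.  46.] ((282.46783447265625, -364.7374572753906), (65.04962158203125, 28.18280792236328), 67.03253173828125) ribtop 146 [ 280.94520171 -368.74608891   66.14162527] ((280.1881408691406, -368.64495849609375), (10.711282730102539, 26.71723747253418), 63.54650115966797)
0.89 [290. 241.] [159. 149. 129.] ((402.3849182128906, -334.59814453125), (28.733951568603516, 69.64863586425781), 10.549415588378906) ribtop 241 [ 404.55941631 -337.10243744   71.61340698] ((403.2742919921875, -337.33563232421875), (27.096025466918945, 11.882701873779297), 10.707075119018555)
0.7 [277. 114.] [206. 201. 181.] ((555.496826171875, -310.1123352050781), (68.07257843017578, 27.91942596435547), 88.20010375976562) ribtop 334 [ 555.54515958 -313.57379653   71.88562486] ((555.4109497070312, -313.68408203125), (11.962486267089844, 27.25908851623535), 87.5473403930664)
```

View pics/w2.png

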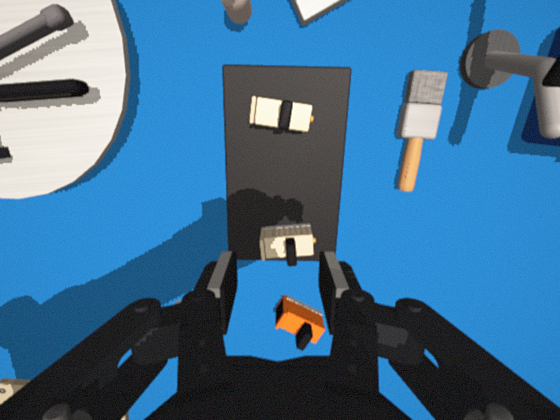

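The wrist view shows the cream modules at (282,115) and (290,242), and the orange look-alike at (300,322) off the mat. Ribs are at (555.4,-313.6), yaw -0.04, and (403.3,-337.3), yaw 0.187. Grasping the far one first.

```bash
python3 - <<'E'
from h import *
print(go((555.5,-313.6,140),-.04),go((555.5,-313.6,69),-.04))
E
```

```text
([73.9, 7.4, 121.1], [-0.002, -0.0, 0.144]) ([73.9, 7.6, 192.1], [-0.002, -0.0, 0.144])
```

```bash
python3 -m creep '[{"jaw":-0.2,"xyz":[37,3.7,40],"angular":[0,0,0.07]},{"jaw":-0.2,"xyz":[74,7.5,85],"angular":[0,0,0.144]},{"jaw":-0.2,"xyz":[74,7.5,121],"angular":[0,0,0.144]},{"jaw":-0.2,"xyz":[74,7.5,145],"angular":[0,0,0.144]},{"jaw":-0.2,"xyz":[74,7.5,170],"angular":[0,0,0.144]},{"jaw":-0.2,"xyz":[74,7.5,192],"angular":[0,0,0.144]},{"jaw":-0.2,"xyz":[74,7.5,192],"angular":[0,0,0.144]},{"jaw":-0.2,"xyz":[74,7.5,192],"angular":[0,0,0.144]},{"jaw":-1,"xyz":[74,7.5,192],"angular":[0,0,0.144]},{"jaw":-1,"xyz":[74,7.5,192],"angular":[0,0,0.144]},{"jaw":-1,"xyz":[74,7.5,192],"angular":[0,0,0.144]},{"jaw":-1,"xyz":[74,7.5,192],"angular":[0,0,0.144]}]'
python3 - <<'E'
from h import *
a=.167; Rz=np.array([[np.cos(a),-np.sin(a)],[np.sin(a),np.cos(a)]]); c=np.array([586.5,18])
def bw(x,y): return (c+Rz@[x,y])
for x,y,z,w in [(0,0,0,0)]: pass
t=bw(87.5,46); print(t)
for p,y in [((555.5,-313.6,230),-.04),((560,-150,230),.05),((t[0],t[1],230),a),((t[0],t[1],107.5),a)]: print(go(p,y))
E
```

```text
clock: 5.4
eef_pos: [554.8, -316.6, 70.1]
tool_rot: [-3.141, -0.001, -0.044]
force: [-0.4, 2.3, 6.2]
width: 10.8
gripper_force: 63.6
[665.13634679  77.90471571]
([0.8, -3.0, -159.9], [-0.0, -0.001, -0.004])
([-1.9, -166.7, -159.9], [-0.0, -0.001, -0.094])
([93.1, -399.0, -159.7], [-0.0, -0.001, -0.211])
([92.9, -399.0, -37.2], [-0.0, -0.001, -0.211])
```

```bash
python3 -m creep '[{"jaw":-1,"xyz":[0,0,-20],"angular":[0,0,0]},{"jaw":-1,"xyz":[0,0,-60],"angular":[0,0,0]},{"jaw":-1,"xyz":[0,0,-110],"angular":[0,0,0]},{"jaw":-1,"xyz":[0,0,-160],"angular":[0,0,0]},{"jaw":-1,"xyz":[0,-50,-160],"angular":[0,0,-0.03]},{"jaw":-1,"xyz":[0,-110,-160],"angular":[0,0,-0.06]},{"jaw":-1,"xyz":[0,-167,-160],"angular":[0,0,-0.09]},{"jaw":-1,"xyz":[23,-225,-160],"angular":[0,0,-0.12]},{"jaw":-1,"xyz":[46,-283,-160],"angular":[0,0,-0.15]},{"jaw":-1,"xyz":[70,-340,-160],"angular":[0,0,-0.18]},{"jaw":-1,"xyz":[92,-396,-160],"angular":[0,0,-0.21]},{"jaw":-1,"xyz":[92,-396,-160],"angular":[0,0,-0.21]}]'
cat >> h.py <<'E'
A=.167; RB=np.array([[np.cos(A),-np.sin(A)],[np.sin(A),np.cos(A)]]); CB=np.array([586.5,18.])
def bw(x,y,z): return [*(CB+RB@[x,y]),z+42]
def wb(p): return [*(RB.T@(np.array(p[:2])-CB)),p[2]-42]
E
python3 - <<'E'
from h import *
m,im,d=cam('wrist'); save('w3',im); s=ctrl.read_state(); print(s['eef_pos'],s['width'],wb(s['eef_pos']))
m2,i2,d2=cam('top')
for n,mm,dd in [('wrist',m,d),('top',m2,d2)]:
    P=pts(mm,dd); B=np.array([wb(p) for p in P[np.hypot(P[:,0]-586,P[:,1]-18)<170]])
    f=B[(B[:,2]>15)&(B[:,2]<40)&(abs(B[:,0]-103)<12)&(B[:,1]>30)&(B[:,1]<75)]; print(n,'face',len(f),np.percentile(f[:,0],[5,25,50]) if len(f) else '')
    f=B[(B[:,2]>35)&(B[:,2]<52)&(abs(B[:,0]-110)<20)&(B[:,1]>-15)&(B[:,1]<90)];print('top',len(f),np.percentile(f,[3,50,97],axis=0).round(1).tolist())
    f=B[(B[:,2]>38)&(B[:,2]<55)&(abs(B[:,1]-55)<25)&(B[:,0]<60)];print('pad',len(f),np.percentile(f[:,0],[2,50,98]) if len(f) else '')
for p,y in [(bw(86.5,46,80),A),(bw(86.5,46,65.5),A)]: print(go(p,y))
E
```

```text
clock: 6.9
eef_pos: [664.8, 82.6, 228.8]
tool_rot: [-3.138, -0.001, 0.176]
force: [-0.4, -1.1, -3.0]
width: 10.7
gripper_force: 62.5
[663.80767276  77.86087003 229.13968796] 10.158400491478298 [np.float64(86.18252240995919), np.float64(46.17762293578919), np.float64(187.13968796019054)]
wrist face 0 
top 2874 [[97.0, -11.2, 38.4], [112.3, 32.6, 45.9], [122.1, 79.0, 47.5]]
pad 0 
top face 62 [ 99.48679678 100.20195469 100.87487272]
top 165 [[93.6, -12.1, 35.7], [105.2, 8.6, 42.7], [122.0, 75.2, 48.4]]
pad 239 [-13.94910863   1.05570726  19.14704631]
([1.3, -2.9, 107.5], [0.001, 0.001, -0.0])
([1.3, -2.9, 122.0], [0.001, 0.001, -0.0])
```

View pics/w3.png

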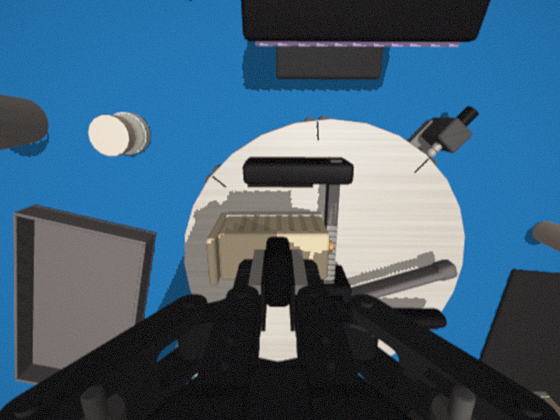

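Module held upright, display to the left at (212,245), in front of the fixed jaw (298,170). That jaw's face measures about 100 in my frame, so I'll place at x≈83.

```bash
python3 -m creep '[{"jaw":-1,"xyz":[-2,-3,40],"angular":[0,0,0]},{"jaw":-1,"xyz":[-2,-3,80],"angular":[0,0,0]},{"jaw":-1,"xyz":[-2,-3,105],"angular":[0,0,0]},{"jaw":-1,"xyz":[-2,-3,115],"angular":[0,0,0]},{"jaw":-1,"xyz":[-2,-3,122],"angular":[0,0,0]},{"jaw":-1,"xyz":[-2,-3,122.5],"angular":[0,0,0]},{"jaw":-1,"xyz":[-2,-3,122.5],"angular":[0,0,0]}]'
python3 - <<'E'
from h import *
s=ctrl.read_state(); print(wb(s['eef_pos']),s['force'])
E
```

```text
clock: 7.88
eef_pos: [661.8, 77.3, 107.8]
tool_rot: [3.141, -0.002, 0.166]
force: [-0.4, 0.3, -1.6]
width: 10.7
gripper_force: 62.4
[np.float64(84.08158870354474), np.float64(45.945423999637086), np.float64(65.79172865222856)] [-0.43254825  0.26760723 -1.60939182]
```

```bash
python3 -m creep '[{"jaw":-1,"xyz":[0,0,1],"angular":[0,0,0]},{"jaw":-1,"xyz":[0,0,1.5],"angular":[0,0,0]},{"jaw":-0.3,"xyz":[0,0,1.5],"angular":[0,0,0]},{"jaw":-0.3,"xyz":[0,0,1.5],"angular":[0,0,0]},{"jaw":-0.3,"xyz":[0,0,1.5],"angular":[0,0,0]},{"jaw":-0.3,"xyz":[0,0,-20],"angular":[0,0,0]},{"jaw":-0.3,"xyz":[0,0,-65],"angular":[0,0,0]},{"jaw":-0.3,"xyz":[0,0,-120],"angular":[0,0,0]},{"jaw":-0.2,"xyz":[-50,20,-120],"angular":[0,0,0]},{"jaw":-0.2,"xyz":[-100,60,-120],"angular":[0,0,0]},{"jaw":-0.2,"xyz":[-140,100,-120],"angular":[0,0,0]}]'
python3 - <<'E'
from h import *
m2,i2,d2=cam('top')
for r in silhouettes('top','module1')[:6]:
    p=pts(m2,d2,r['pixels']); rb=p[p[:,2]>60]; k=p[p[:,2]>30][:,:2].astype(np.float32)
    print(round(r['score'],2),np.round(np.median(p,0)),rb.mean(0).round(1) if len(rb) else '',cv2.minAreaRect(k) if len(k)>5 else '')
for p,y in [((560,-150,225),.17),((403.3,-337.5,150),.187),((403.3,-337.5,69),.187)]: print(go(p,y))
E
```

```text
clock: 9.25
eef_pos: [538.4, -45.4, 228.5]
tool_rot: [3.142, -0.002, 0.166]
force: [0.8, -0.8, 0.4]
width: 34.2
gripper_force: 0.0
0.66 [ 400. -327.   45.] [ 403.  -334.    69.4] ((403.1720886230469, -330.1082763671875), (28.414520263671875, 66.02143096923828), 10.948307991027832)
0.63 [ 281. -358.   40.] [ 279.6 -366.1   64.1] ((282.1566467285156, -361.9939880371094), (66.713623046875, 27.55042266845703), 67.0184097290039)
0.61 [ 274. -210.   40.] [ 272.9 -210.8   64.8] ((275.0006408691406, -215.26466369628906), (26.570186614990234, 65.4530029296875), 17.01863670349121)
([8.6, 101.6, 4.5], [0.002, 0.0, -0.015])
([-175.1, 262.5, 79.8], [0.002, 0.0, -0.032])
([-175.1, 262.3, 160.8], [0.002, 0.0, -0.032])
```

```bash
python3 -m creep '[{"jaw":-0.2,"xyz":[-40,52,10],"angular":[0,0,0]},{"jaw":-0.2,"xyz":[-75,104,20],"angular":[0,0,0]},{"jaw":-0.2,"xyz":[-110,156,30],"angular":[0,0,-0.01]},{"jaw":-0.2,"xyz":[-145,210,40],"angular":[0,0,-0.02]},{"jaw":-0.2,"xyz":[-175,264,60],"angular":[0,0,-0.03]},{"jaw":-0.2,"xyz":[-175,264.5,100],"angular":[0,0,-0.03]},{"jaw":-0.2,"xyz":[-175,264.5,135],"angular":[0,0,-0.03]},{"jaw":-0.2,"xyz":[-175,264.5,160],"angular":[0,0,-0.03]},{"jaw":-0.2,"xyz":[-175,264.5,161],"angular":[0,0,-0.03]},{"jaw":-1,"xyz":[-175,264.5,161],"angular":[0,0,-0.03]},{"jaw":-1,"xyz":[-175,264.5,161],"angular":[0,0,-0.03]},{"jaw":-1,"xyz":[-175,264.5,161],"angular":[0,0,-0.03]}]'
python3 - <<'E'
from h import *
m,im,d=cam('top'); save('t2',im[60:330,120:500],2.1)
P=pts(m,d); B=np.array([wb(p) for p in P[np.hypot(P[:,0]-586,P[:,1]-18)<170]])
rb=B[(B[:,2]>56)&(B[:,1]>25)&(B[:,0]>40)]; print('rib1',len(rb),rb.mean(0).round(1),rb.min(0),rb.max(0))
b=B[(B[:,2]>34)&(B[:,2]<50)&(B[:,1]>15)&(B[:,1]<90)&(B[:,0]>50)&(B[:,0]<99)]; print(np.percentile(b,[2,50,98],axis=0).round(1).tolist())
E
```

```text
clock: 10.85
eef_pos: [411.5, -334.7, 66.9]
tool_rot: [3.14, -0.002, 0.196]
force: [0.2, -1.3, 5.0]
width: 11.0
gripper_force: 62.0
rib1 49 [84.6 48.7 64.4] [71.80829798 42.77466754 56.0996148 ] [100.91061981  54.61341752  70.66021165]
[[71.5, 21.8, 34.5], [84.5, 58.5, 40.0], [98.4, 85.0, 47.9]]
```

View pics/t2.png

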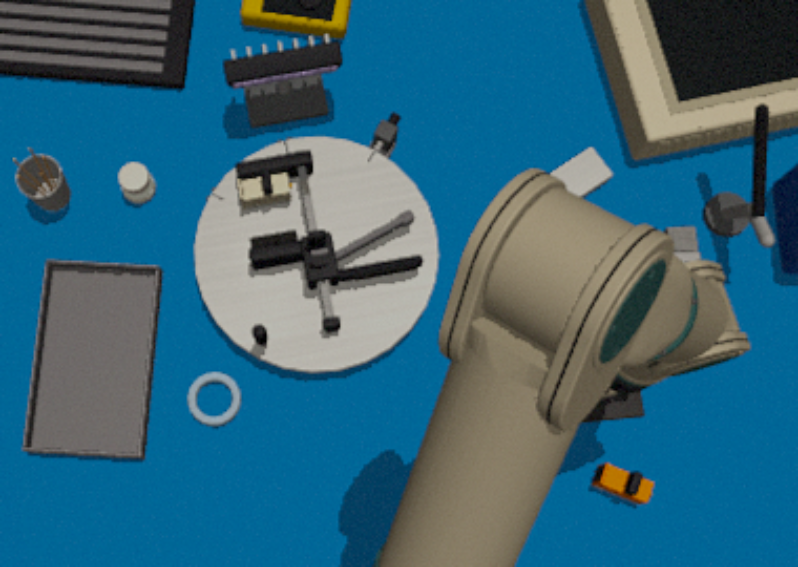

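Module 1 stands against the fixed jaw with room behind it. The second is gripped, so lift it and look.

```bash
python3 -m creep '[{"jaw":-1,"xyz":[0,0,-20],"angular":[0,0,0]},{"jaw":-1,"xyz":[0,0,-60],"angular":[0,0,0]},{"jaw":-1,"xyz":[0,0,-110],"angular":[0,0,0]},{"jaw":-1,"xyz":[0,0,-160],"angular":[0,0,0]},{"jaw":-1,"xyz":[0,0,-160],"angular":[0,0,0]}]'
python3 - <<'E'
from h import *
s=ctrl.read_state(); m,im,d=cam('wrist'); save('w4',im)
print(s['eef_pos'],s['tool_rot'],s['qpos'])
P=pts(m,d); Rt=R.from_euler('xyz',s['tool_rot']); T=Rt.inv().apply(P-s['eef_pos'])
b=T[(abs(T[:,0])<60)&(abs(T[:,1])<70)&(T[:,2]>8)&(T[:,2]<60)]; print(len(b),np.percentile(b,[1,50,99],axis=0).round(1).tolist())
b=b[(b[:,2]>18)&(b[:,2]<28)]
print(cv2.minAreaRect(b[:,:2].astype(np.float32)))
for p,y in [((560,-150,230),.17),((560,-30,230),.17),(bw(52,46,187),A)]: print(go(p,y))
E
```

```text
clock: 11.52
eef_pos: [411.9, -335.3, 229.0]
tool_rot: [3.137, -0.005, 0.196]
force: [-0.6, 0.4, -1.9]
width: 10.6
gripper_force: 61.0
[ 411.92115734 -335.28795576  228.9969956 ] [ 3.13691771 -0.00458196  0.19612408] [ 0.16924452  0.57607279  0.70939582  1.89156392 -0.49423705  0.84879021
 -0.2417925 ]
5032 [[-19.4, -36.6, 8.7], [4.3, -10.2, 24.1], [9.8, 27.3, 58.7]]
((-6.393925666809082, -4.039073944091797), (63.844642639160156, 28.170900344848633), 84.48959350585938)
([181.9, -151.3, -2.9], [0.001, -0.002, 0.026])
([205.3, -269.0, -3.0], [0.001, -0.002, 0.026])
([294.0, -355.3, -1.9], [0.001, -0.002, 0.029])
```

View pics/w4.png

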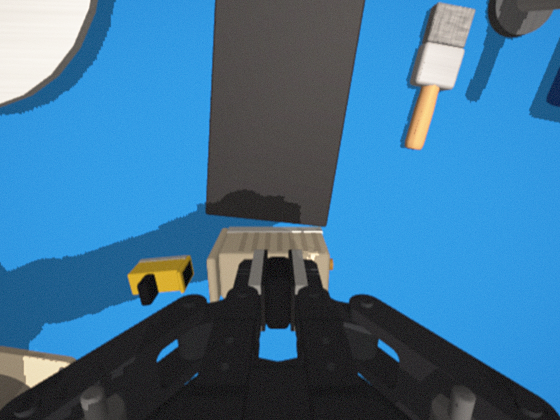

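Module 2 is held upright, its centre about 6 mm behind the grasp in tool x. I'll target TCP bed x 59, so the module sits near 53.

```bash
python3 -m creep '[{"jaw":-1,"xyz":[50,-30,0],"angular":[0,0,0.01]},{"jaw":-1,"xyz":[100,-65,0],"angular":[0,0,0.02]},{"jaw":-1,"xyz":[150,-100,0],"angular":[0,0,0.03]},{"jaw":-1,"xyz":[182,-150,0],"angular":[0,0,0.03]},{"jaw":-1,"xyz":[194,-210,0],"angular":[0,0,0.03]},{"jaw":-1,"xyz":[206,-269,0],"angular":[0,0,0.03]},{"jaw":-1,"xyz":[250,-310,0],"angular":[0,0,0.03]},{"jaw":-1,"xyz":[280,-345,0],"angular":[0,0,0.03]},{"jaw":-1,"xyz":[301,-355,0],"angular":[0,0,0.03]},{"jaw":-1,"xyz":[301,-355,0],"angular":[0,0,0.03]},{"jaw":-1,"xyz":[301,-355,0],"angular":[0,0,0.03]},{"jaw":-1,"xyz":[301,-355,0],"angular":[0,0,0.03]}]'
python3 - <<'E'
from h import *
s=ctrl.read_state(); m,im,d=cam('wrist'); save('w5',im)
P=pts(m,d); B=np.array([wb(p) for p in P[np.hypot(P[:,0]-586,P[:,1]-18)<170]])
b=B[(B[:,2]>30)&(B[:,2]<70)&(B[:,1]>18)&(B[:,1]<85)&(B[:,0]>20)&(B[:,0]<98)]; print('mod1',len(b),np.percentile(b,[1,50,99],axis=0).round(1).tolist())
b=B[(B[:,2]>125)&(B[:,2]<165)&(B[:,1]>15)&(B[:,1]<85)&(B[:,0]>20)&(B[:,0]<98)]; print('held',len(b),np.percentile(b,[1,50,99],axis=0).round(1).tolist())
print(wb(s['eef_pos']),go(bw(59,46,66),A))
E
```

```text
clock: 13.08
eef_pos: [635.8, 71.2, 225.4]
tool_rot: [3.142, 0.002, 0.163]
force: [-1.1, 0.4, -2.3]
width: 10.7
gripper_force: 61.0
mod1 2253 [[70.9, 19.9, 38.5], [84.9, 50.6, 40.8], [97.8, 83.2, 67.4]]
held 3997 [[39.2, 17.3, 125.6], [61.7, 53.5, 154.1], [62.6, 80.1, 164.2]]
[np.float64(57.50104452252113), np.float64(44.293795762215034), np.float64(183.42349776003397)] ([1.3, -1.5, 117.7], [-0.0, 0.001, -0.003])
```

View pics/w5.png

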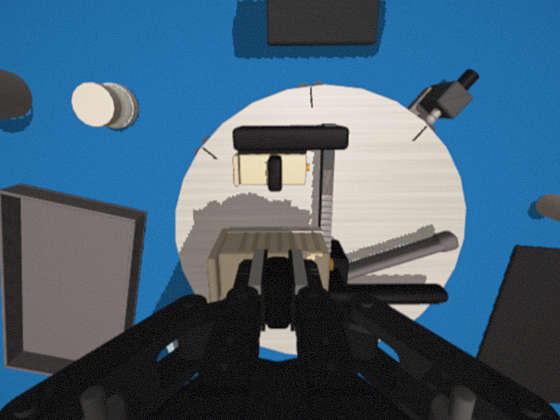

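```bash
python3 -m creep '[{"jaw":-1,"xyz":[3.5,-1.7,40],"angular":[0,0,0]},{"jaw":-1,"xyz":[3.5,-1.7,80],"angular":[0,0,0]},{"jaw":-1,"xyz":[3.5,-1.7,105],"angular":[0,0,0]},{"jaw":-1,"xyz":[3.5,-1.7,115],"angular":[0,0,0]},{"jaw":-1,"xyz":[3.5,-1.7,120],"angular":[0,0,0]},{"jaw":-1,"xyz":[3.5,-1.7,121],"angular":[0,0,0]},{"jaw":-1,"xyz":[3.5,-1.7,121],"angular":[0,0,0]}]'
python3 - <<'E'
from h import *
s=ctrl.read_state(); print(wb(s['eef_pos']),s['force'])
E
```

```text
clock: 14.0
eef_pos: [639.7, 74.4, 105.6]
tool_rot: [3.141, 0.0, 0.165]
force: [-3.6, -1.5, -0.1]
width: 10.6
gripper_force: 62.5
[np.float64(61.877159438873676), np.float64(46.8098388872265), np.float64(63.56840062629203)] [-3.56633935 -1.46329746 -0.14479911]
```

```bash
python3 -m creep '[{"jaw":-1,"xyz":[0,0,1],"angular":[0,0,0]},{"jaw":-0.3,"xyz":[0,0,1],"angular":[0,0,0]},{"jaw":-0.3,"xyz":[0,0,1],"angular":[0,0,0]},{"jaw":-0.3,"xyz":[0,0,1],"angular":[0,0,0]},{"jaw":-0.3,"xyz":[0,0,-20],"angular":[0,0,0]},{"jaw":-0.3,"xyz":[0,0,-70],"angular":[0,0,0]},{"jaw":-0.3,"xyz":[0,0,-124],"angular":[0,0,0]},{"jaw":1,"xyz":[-21,30,-124],"angular":[0,0,-0.18]},{"jaw":1,"xyz":[-43,65,-124],"angular":[0,0,-0.36]},{"jaw":1,"xyz":[-65,100,-124],"angular":[0,0,-0.54]},{"jaw":1,"xyz":[-87,132,-124],"angular":[0,0,-0.72]}]'
python3 -m creep '[{"jaw":1,"xyz":[0,0,0],"angular":[0,0,-0.18]},{"jaw":1,"xyz":[0,0,0],"angular":[0,0,-0.36]},{"jaw":1,"xyz":[0,0,0],"angular":[0,0,-0.54]},{"jaw":1,"xyz":[0,0,0],"angular":[0,0,-0.72]},{"jaw":1,"xyz":[0,0,0],"angular":[0,0,-0.85]},{"jaw":1,"xyz":[0,0,0],"angular":[0,0,-0.85]},{"jaw":1,"xyz":[0,0,0],"angular":[0,0,-0.85]}]'
python3 - <<'E'
from h import *
s=ctrl.read_state(); m,im,d=cam('wrist'); save('w6',im)
P=pts(m,d); B=np.array([wb(p) for p in P[np.hypot(P[:,0]-586,P[:,1]-18)<170]])
def st(n,k): print(n,len(k),np.percentile(k,[1,50,99],axis=0).round(1).tolist() if len(k) else '')
st('grip',B[(B[:,2]>36)&(B[:,2]<50)&(abs(B[:,1]+95)<10)&(B[:,0]<-20)]);st('trig',B[(B[:,2]>32)&(B[:,2]<50)&(abs(B[:,1]+85)<5)&(B[:,0]>-20)])
st('mods',B[(B[:,2]>37)&(B[:,2]<43)&(B[:,1]>30)&(B[:,1]<75)&(B[:,0]>25)&(B[:,0]<99)]);st('rib',B[(B[:,2]>58)&(B[:,2]<70)&(B[:,1]>30)&(B[:,0]>25)])
st('pad',B[(B[:,2]>40)&(B[:,2]<52)&(B[:,1]>30)&(B[:,0]>-20)&(B[:,0]<30)])
print(wb(s['eef_pos']),go(bw(-25.5,-85,34),A+np.pi/2))
E
```

```text
clock: 15.38
eef_pos: [575.8, -71.5, 230.6]
tool_rot: [3.139, -0.001, 0.891]
force: [0.4, -1.3, -0.1]
width: 85.5
gripper_force: 0.0
clock: 16.25
eef_pos: [576.2, -69.9, 229.5]
tool_rot: [3.141, 0.001, 1.733]
force: [-0.1, 0.2, -1.0]
width: 85.7
gripper_force: 0.0
grip 334 [[-55.7, -104.8, 37.4], [-48.0, -94.7, 43.3], [-40.9, -85.3, 45.5]]
trig 121 [[-7.1, -90.0, 39.5], [-1.6, -85.0, 42.8], [4.4, -80.1, 44.7]]
mods 3028 [[38.1, 30.2, 37.7], [70.3, 61.2, 40.2], [98.8, 74.8, 42.3]]
rib 1552 [[38.3, 41.1, 58.3], [68.0, 46.3, 65.8], [96.5, 53.2, 67.8]]
pad 2756 [[-15.6, 30.5, 42.4], [0.7, 52.7, 48.9], [17.9, 73.1, 51.7]]
[np.float64(-24.781695279455455), np.float64(-84.96856548729643), np.float64(187.5475692035865)] ([-0.2, -0.8, 153.3], [0.001, 0.0, -0.004])
```

View pics/w6.png

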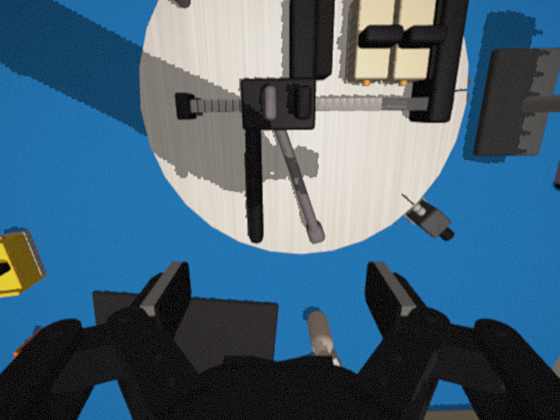

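The modules stand parallel in front of the fixed jaw. The grip bar is at (254,185) and the trigger at (303,185), between the open fingers. Descend and make the first squeeze.

```bash
python3 -m creep '[{"jaw":1,"xyz":[0,-0.8,50],"angular":[0,0,0]},{"jaw":1,"xyz":[0,-0.8,100],"angular":[0,0,0]},{"jaw":1,"xyz":[0,-0.8,135],"angular":[0,0,0]},{"jaw":1,"xyz":[0,-0.8,153],"angular":[0,0,0]},{"jaw":1,"xyz":[0,-0.8,153],"angular":[0,0,0]},{"jaw":0.45,"xyz":[0,-0.8,153],"angular":[0,0,0]},{"jaw":0.3,"xyz":[0,-0.8,153],"angular":[0,0,0]},{"jaw":0.15,"xyz":[0,-0.8,153],"angular":[0,0,0]},{"jaw":0,"xyz":[0,-0.8,153],"angular":[0,0,0]},{"jaw":-0.12,"xyz":[0,-0.8,153],"angular":[0,0,0]},{"jaw":-0.22,"xyz":[0,-0.8,153],"angular":[0,0,0]},{"jaw":-0.22,"xyz":[0,-0.8,153],"angular":[0,0,0]}]'
python3 - <<'E'
from h import *
s=ctrl.read_state(); print(wb(s['eef_pos']),s['width'],s['gripper_force'])
E
```

```text
clock: 17.8
eef_pos: [580.0, -70.7, 79.0]
tool_rot: [3.131, 0.004, 1.735]
force: [4.6, -0.8, 6.9]
width: 33.5
gripper_force: 8.4
[np.float64(-21.12558043106089), np.float64(-86.38665848231366), np.float64(37.00443301689273)] 33.50080132429502 8.410909697413445
```

```bash
python3 -m creep '[{"jaw":0.2,"xyz":[0,8,0],"angular":[0,0,0]},{"jaw":0.55,"xyz":[0,15,0],"angular":[0,0,0]},{"jaw":0.55,"xyz":[0,15,0],"angular":[0,0,0]},{"jaw":0.55,"xyz":[0,15,0],"angular":[0,0,0]}]'
python3 - <<'E'
from h import *
s=ctrl.read_state(); m,im,d=cam('wrist')
P=pts(m,d); B=np.array([wb(p) for p in P[np.hypot(P[:,0]-586,P[:,1]-18)<170]])
def st(n,k): print(n,len(k),np.percentile(k,[1,50,99],axis=0).round(1).tolist() if len(k) else '')
for n,(mm,dd) in {'wrist':(m,d),'side':(lambda a:(a[0],a[2]))(cam('side'))}.items():
    P=pts(mm,dd); B=np.array([wb(p) for p in P[np.hypot(P[:,0]-586,P[:,1]-18)<170]])
    st(n+' mods',B[(B[:,2]>37)&(B[:,2]<43)&(B[:,1]>30)&(B[:,1]<75)&(B[:,0]>35)&(B[:,0]<99)]);st('pad',B[(B[:,2]>45)&(B[:,2]<52)&(B[:,1]>30)&(B[:,0]>-20)&(B[:,0]<50)])
    st('grip',B[(B[:,2]>36)&(B[:,2]<48)&(abs(B[:,1]+45)<15)&(B[:,0]<-20)]); st('lev',B[(B[:,2]>80)&(B[:,2]<105)&(abs(B[:,1])<14)])
print(wb(s['eef_pos']),s['width'],s['force'])
E
```

```text
clock: 18.3
eef_pos: [589.5, -67.4, 75.5]
tool_rot: [-3.141, -0.0, 1.736]
force: [1.3, 0.4, -0.5]
width: 66.0
gripper_force: 0.3
wrist mods 0 
pad 0 
grip 2652 [[-42.4, -59.7, 37.2], [-34.0, -44.8, 43.4], [-27.6, -30.3, 45.5]]
lev 13680 [[-25.1, -11.4, 81.3], [0.5, -0.8, 99.3], [9.4, 9.1, 101.5]]
side mods 26 [[41.0, 30.4, 37.7], [63.6, 43.3, 40.8], [80.2, 74.7, 42.8]]
pad 95 [[-4.1, 34.5, 45.2], [7.1, 62.9, 49.6], [45.7, 86.0, 51.9]]
grip 8 [[-44.4, -38.7, 38.8], [-39.6, -32.3, 41.1], [-35.9, -30.6, 45.1]]
lev 113 [[-27.5, -10.7, 80.9], [-0.9, -1.1, 91.9], [7.6, 11.8, 102.2]]
[np.float64(-11.187201929464797), np.float64(-84.67011255519472), np.float64(33.529975904334705)] 65.98181357492476 [ 1.27881421  0.40243866 -0.48246275]
```

```bash
python3 -m creep '[{"jaw":0.4,"xyz":[0,-1,0],"angular":[0,0,0]},{"jaw":0.28,"xyz":[0,-1,0],"angular":[0,0,0]},{"jaw":0.16,"xyz":[0,-1,0],"angular":[0,0,0]},{"jaw":0.04,"xyz":[0,-1,0],"angular":[0,0,0]},{"jaw":-0.08,"xyz":[0,-1,0],"angular":[0,0,0]},{"jaw":-0.22,"xyz":[0,-1,0],"angular":[0,0,0]},{"jaw":-0.22,"xyz":[0,-1,0],"angular":[0,0,0]}]'
python3 -c "
from h import *
s=ctrl.read_state(); print(wb(s['eef_pos']))"
python3 -m creep '[{"jaw":0.1,"xyz":[0,6,0],"angular":[0,0,0]},{"jaw":0.5,"xyz":[0,11,0],"angular":[0,0,0]},{"jaw":0.5,"xyz":[0,11,0],"angular":[0,0,0]},{"jaw":0.5,"xyz":[0,11,0],"angular":[0,0,0]}]'
python3 - <<'E'
from h import *
s=ctrl.read_state(); m,im,d=cam('wrist'); save('w7',im)
P=pts(m,d); B=np.array([wb(p) for p in P[np.hypot(P[:,0]-586,P[:,1]-18)<170]])
def st(n,k): print(n,len(k),np.percentile(k,[1,50,99],axis=0).round(1).tolist() if len(k) else '')
st('grip',B[(B[:,2]>36)&(B[:,2]<48)&(abs(B[:,1]+45)<15)&(B[:,0]<-10)]); st('lev',B[(B[:,2]>80)&(B[:,2]<105)&(abs(B[:,1])<14)])
print(wb(s['eef_pos']),s['width'],s['force'])
E
```

```text
clock: 19.27
eef_pos: [591.5, -68.6, 77.4]
tool_rot: [3.136, 0.002, 1.735]
force: [3.3, 0.1, 8.7]
width: 33.5
gripper_force: 12.3
[np.float64(-9.461623576344888), np.float64(-86.1877777174605), np.float64(35.442952991242436)]
clock: 19.77
eef_pos: [599.4, -64.9, 75.3]
tool_rot: [-3.14, -0.001, 1.736]
force: [2.1, 2.9, -2.1]
width: 64.1
gripper_force: 1.3
grip 2626 [[-30.6, -59.7, 37.7], [-22.2, -44.7, 43.3], [-15.8, -30.3, 45.4]]
lev 13684 [[-13.4, -11.4, 81.7], [12.3, -0.7, 99.2], [21.2, 9.2, 101.5]]
[np.float64(-1.0325170568891566), np.float64(-83.87083835638738), np.float64(33.313172642803394)] 64.09250397531171 [ 2.13960699  2.85957648 -2.13305381]
```

```bash
python3 -m creep '[{"jaw":0.4,"xyz":[0,-1,0],"angular":[0,0,0]},{"jaw":0.28,"xyz":[0,-2,0],"angular":[0,0,0]},{"jaw":0.16,"xyz":[0,-3,0],"angular":[0,0,0]},{"jaw":0.04,"xyz":[0,-4,0],"angular":[0,0,0]},{"jaw":-0.08,"xyz":[0,-5,0],"angular":[0,0,0]},{"jaw":-0.22,"xyz":[0,-6,0],"angular":[0,0,0]},{"jaw":-0.22,"xyz":[0,-6,0],"angular":[0,0,0]}]'
python3 -c "
from h import *
s=ctrl.read_state(); print(wb(s['eef_pos']))"
python3 -m creep '[{"jaw":0.1,"xyz":[0,4,0],"angular":[0,0,0]},{"jaw":0.6,"xyz":[0,9,0],"angular":[0,0,0]},{"jaw":0.6,"xyz":[0,9,0],"angular":[0,0,0]},{"jaw":0.6,"xyz":[0,9,0],"angular":[0,0,0]}]'
python3 - <<'E'
from h import *
s=ctrl.read_state(); m,im,d=cam('wrist')
P=pts(m,d); B=np.array([wb(p) for p in P[np.hypot(P[:,0]-586,P[:,1]-18)<170]])
def st(n,k): print(n,len(k),np.percentile(k,[1,50,99],axis=0).round(1).tolist() if len(k) else '')
st('grip',B[(B[:,2]>36)&(B[:,2]<48)&(abs(B[:,1]+45)<15)&(B[:,0]<-5)]); st('lev',B[(B[:,2]>80)&(B[:,2]<105)&(abs(B[:,1])<14)])
print(wb(s['eef_pos']),s['width'],s['force'])
E
```

```text
clock: 20.7
eef_pos: [597.8, -68.3, 78.3]
tool_rot: [3.133, 0.004, 1.735]
force: [6.4, 0.3, 10.7]
width: 33.6
gripper_force: 19.3
[np.float64(-3.1837780874077155), np.float64(-86.93480018971388), np.float64(36.32205757568826)]
clock: 21.2
eef_pos: [602.0, -64.9, 75.3]
tool_rot: [-3.14, -0.001, 1.736]
force: [2.6, 2.0, -3.0]
width: 68.2
gripper_force: 1.3
grip 2624 [[-25.0, -59.7, 37.6], [-16.8, -44.7, 43.3], [-10.2, -30.2, 45.4]]
lev 13821 [[-7.8, -11.5, 81.6], [18.1, -0.8, 99.2], [26.8, 9.0, 101.5]]
[np.float64(1.4866702684029405), np.float64(-84.30941489357961), np.float64(33.276789543586034)] 68.21130063798408 [ 2.56946051  2.01758443 -2.97545803]
```

```bash
python3 -m creep '[{"jaw":0.42,"xyz":[0,2,0],"angular":[0,0,0]},{"jaw":0.3,"xyz":[0,1,0],"angular":[0,0,0]},{"jaw":0.18,"xyz":[0,-1,0],"angular":[0,0,0]},{"jaw":0.06,"xyz":[0,-3,0],"angular":[0,0,0]},{"jaw":-0.06,"xyz":[0,-5,0],"angular":[0,0,0]},{"jaw":-0.22,"xyz":[0,-7,0],"angular":[0,0,0]},{"jaw":-0.22,"xyz":[0,-7,0],"angular":[0,0,0]}]'
python3 -c "
from h import *
s=ctrl.read_state(); print(wb(s['eef_pos']))"
python3 -m creep '[{"jaw":0.1,"xyz":[0,2,0],"angular":[0,0,0]},{"jaw":0.6,"xyz":[0,9,0],"angular":[0,0,0]},{"jaw":0.6,"xyz":[0,9,0],"angular":[0,0,0]},{"jaw":0.6,"xyz":[0,9,0],"angular":[0,0,0]}]'
python3 - <<'E'
from h import *
s=ctrl.read_state(); m,im,d=cam('wrist')
P=pts(m,d); B=np.array([wb(p) for p in P[np.hypot(P[:,0]-586,P[:,1]-18)<170]])
def st(n,k): print(n,len(k),np.percentile(k,[1,50,99],axis=0).round(1).tolist() if len(k) else '')
st('grip',B[(B[:,2]>36)&(B[:,2]<48)&(abs(B[:,1]+45)<15)&(B[:,0]<-2)]); st('lev',B[(B[:,2]>80)&(B[:,2]<105)&(abs(B[:,1])<14)])
print(wb(s['eef_pos']),s['width'],s['force'])
E
```

```text
clock: 22.12
eef_pos: [599.8, -67.6, 78.4]
tool_rot: [3.133, 0.003, 1.735]
force: [5.7, 1.3, 11.5]
width: 33.9
gripper_force: 20.9
[np.float64(-1.0606693539036225), np.float64(-86.58995099474915), np.float64(36.43618498616425)]
clock: 22.62
eef_pos: [603.8, -64.6, 75.5]
tool_rot: [-3.14, -0.001, 1.736]
force: [1.5, 2.8, 0.8]
width: 68.2
gripper_force: 1.3
grip 2617 [[-24.9, -59.6, 37.3], [-16.6, -44.8, 43.4], [-10.1, -30.3, 45.4]]
lev 13776 [[-7.7, -11.4, 81.6], [18.1, -0.7, 99.2], [26.8, 9.1, 101.6]]
[np.float64(3.332072068566014), np.float64(-84.35988364130597), np.float64(33.51917852338204)] 68.24878651889256 [1.50009717 2.84727489 0.83262314]
```

The head gained nothing on the last squeeze, so the row is tight. Now the handle, at about (465,88), approached with tool y along the tangent.

```bash
python3 -m creep '[{"jaw":1,"xyz":[0,0,0],"angular":[0,0,0]},{"jaw":1,"xyz":[0,0,-50],"angular":[0,0,0]},{"jaw":1,"xyz":[0,0,-100],"angular":[0,0,0]},{"jaw":1,"xyz":[0,0,-153],"angular":[0,0,0]},{"jaw":1,"xyz":[0,0,-153],"angular":[0,0,0]},{"jaw":1,"xyz":[0,0,-153],"angular":[0,0,0]}]'
python3 -c "
from h import *
print(go((465,88,200),2.618),go((465,88,94),2.618))"
```

```text
clock: 23.42
eef_pos: [603.7, -65.4, 228.3]
tool_rot: [-3.14, 0.0, 1.735]
force: [-0.6, -0.6, -0.5]
width: 85.3
gripper_force: 0.0
([174.0, -111.8, 28.5], [-0.002, -0.001, -0.883]) ([174.0, -111.6, 134.5], [-0.002, -0.001, -0.883])
```

```bash
python3 -m creep '[{"jaw":0.5,"xyz":[35,-22,0],"angular":[0,0,-0.17]},{"jaw":0.5,"xyz":[70,-45,0],"angular":[0,0,-0.34]},{"jaw":0.5,"xyz":[105,-68,5],"angular":[0,0,-0.51]},{"jaw":0.5,"xyz":[140,-90,15],"angular":[0,0,-0.68]},{"jaw":0.5,"xyz":[174,-112,28],"angular":[0,0,-0.85]},{"jaw":0.5,"xyz":[174,-112,28],"angular":[0,0,-0.883]},{"jaw":0.5,"xyz":[174,-112,28],"angular":[0,0,-0.883]},{"jaw":0.5,"xyz":[174,-112,28],"angular":[0,0,-0.883]}]'
python3 - <<'E'
from h import *
s=ctrl.read_state(); m,im,d=cam('wrist'); save('w8',im)
P=pts(m,d); k=P[(P[:,2]>60)&(P[:,2]<125)&(np.hypot(P[:,0]-465,P[:,1]-88)<25)]
print(len(k)); t=k[k[:,2]>114]; print(len(t),t.mean(0) if len(t) else '',np.percentile(k,[2,50,98],axis=0))
print(go((465,88,94),2.618))
E
```

```text
clock: 24.42
eef_pos: [466.4, 87.3, 200.5]
tool_rot: [-3.141, 0.0, 2.616]
force: [0.7, -1.1, 1.0]
width: 63.7
gripper_force: 0.0
705
389 [463.37621896  88.66472835 119.18621007] [[456.1269761   81.61880726  73.05109488]
 [460.65937382  90.01707524 115.88712009]
 [470.48329897  96.34892415 121.22065538]]
([1.6, -0.2, 106.7], [-0.0, 0.0, -0.002])
```

View pics/w8.png

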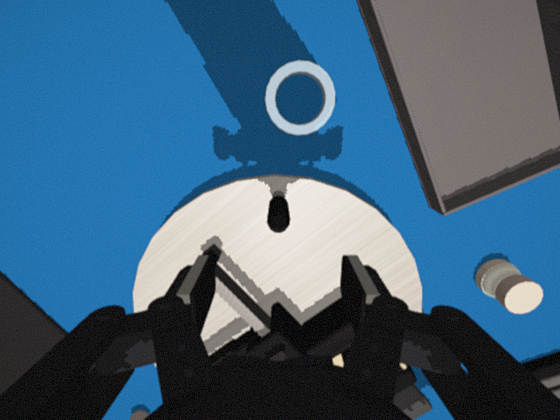

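Handle top is at (278,212) between the fingers. Measured axis about (463.5,88.6). Descend and close around it loosely.

```bash
python3 -m creep '[{"jaw":0.5,"xyz":[2.9,-0.3,40],"angular":[0,0,0]},{"jaw":0.5,"xyz":[2.9,-0.3,80],"angular":[0,0,0]},{"jaw":0.5,"xyz":[2.9,-0.3,107],"angular":[0,0,0]},{"jaw":0.5,"xyz":[2.9,-0.3,107],"angular":[0,0,0]},{"jaw":0,"xyz":[2.9,-0.3,107],"angular":[0,0,0]},{"jaw":-0.46,"xyz":[2.9,-0.3,107],"angular":[0,0,0]},{"jaw":-0.46,"xyz":[2.9,-0.3,107],"angular":[0,0,0]},{"jaw":-0.46,"xyz":[2.9,-0.3,107],"angular":[0,0,0]}]'
python3 -m creep '[{"jaw":-0.46,"xyz":[-0.1,4.2,0],"angular":[0,0,0.03]},{"jaw":-0.46,"xyz":[-0.4,11.2,0],"angular":[0,0,0.08]},{"jaw":-0.46,"xyz":[-1.4,19.5,0],"angular":[0,0,0.14]},{"jaw":-0.46,"xyz":[-3.1,29.2,0],"angular":[0,0,0.21]},{"jaw":-0.46,"xyz":[-5.5,38.7,0],"angular":[0,0,0.28]},{"jaw":-0.46,"xyz":[-9,49.3,0],"angular":[0,0,0.36]},{"jaw":-0.46,"xyz":[-13.3,59.6,0],"angular":[0,0,0.44]},{"jaw":-0.46,"xyz":[-18.5,69.6,0],"angular":[0,0,0.52]},{"jaw":-0.46,"xyz":[-24.5,79.1,0],"angular":[0,0,0.6]},{"jaw":-0.46,"xyz":[-30.2,86.9,0],"angular":[0,0,0.67]},{"jaw":-0.46,"xyz":[-35.7,93.4,0],"angular":[0,0,0.73]},{"jaw":-0.46,"xyz":[-41,99,0],"angular":[0,0,0.785]}]'
python3 - <<'E'
from h import *
s=ctrl.read_state(); m,im,d=cam('wrist')
P=pts(m,d); e=s['eef_pos']; k=P[(P[:,2]>112)&(P[:,2]<125)&(np.hypot(P[:,0]-e[0],P[:,1]-e[1])<25)]; print(len(k),k.mean(0) if len(k) else '')
v=np.array(e[:2])-[585.5,18]; print(np.hypot(*v),np.degrees(np.arctan2(v[1],v[0])))
E
```

```text
clock: 25.48
eef_pos: [463.4, 89.8, 94.3]
tool_rot: [3.141, 0.001, 2.619]
force: [0.1, -0.4, 0.5]
width: 23.2
gripper_force: 0.0
clock: 26.98
eef_pos: [542.9, 153.8, 93.1]
tool_rot: [-3.13, -0.001, 1.831]
force: [-16.0, -7.4, 11.8]
width: 23.0
gripper_force: 8.6
2810 [540.00564829 156.44470672 118.2660163 ]
142.29819298123323 107.4131137622993
```

```bash
python3 -m creep '[{"jaw":-0.46,"xyz":[-0.4,11.2,0],"angular":[0,0,0.08]},{"jaw":-0.46,"xyz":[-1.4,19.5,0],"angular":[0,0,0.14]},{"jaw":-0.46,"xyz":[-3.1,29.2,0],"angular":[0,0,0.21]},{"jaw":-0.46,"xyz":[-5.5,38.7,0],"angular":[0,0,0.28]},{"jaw":-0.46,"xyz":[-9,49.3,0],"angular":[0,0,0.36]},{"jaw":-0.46,"xyz":[-13.3,59.6,0],"angular":[0,0,0.44]},{"jaw":-0.46,"xyz":[-18.5,69.6,0],"angular":[0,0,0.52]},{"jaw":-0.46,"xyz":[-24.5,79.1,0],"angular":[0,0,0.6]},{"jaw":-0.46,"xyz":[-30.2,86.9,0],"angular":[0,0,0.67]},{"jaw":-0.46,"xyz":[-35.7,93.4,0],"angular":[0,0,0.73]},{"jaw":-0.46,"xyz":[-41,99,0],"angular":[0,0,0.785]},{"jaw":-0.46,"xyz":[-41,99,0],"angular":[0,0,0.785]}]'
python3 - <<'E'
from h import *
s=ctrl.read_state(); m,im,d=cam('wrist'); m2,i2,d2=cam('top'); save('t3',i2[60:330,120:500],2.1)
P=pts(m,d); e=s['eef_pos']; k=P[(P[:,2]>112)&(P[:,2]<125)&(np.hypot(P[:,0]-e[0],P[:,1]-e[1])<25)]; print(len(k),k.mean(0) if len(k) else '')
v=np.array(e[:2])-[585.5,18]; print(np.hypot(*v),np.degrees(np.arctan2(v[1],v[0])))
E
```

```text
clock: 28.52
eef_pos: [651.8, 143.8, 93.1]
tool_rot: [-3.135, 0.0, 1.049]
force: [-5.9, 2.8, 3.1]
width: 22.8
gripper_force: 2.9
2890 [651.81629934 147.55515665 118.31592243]
142.23591703573214 62.21905138580916
```

View pics/t3.png

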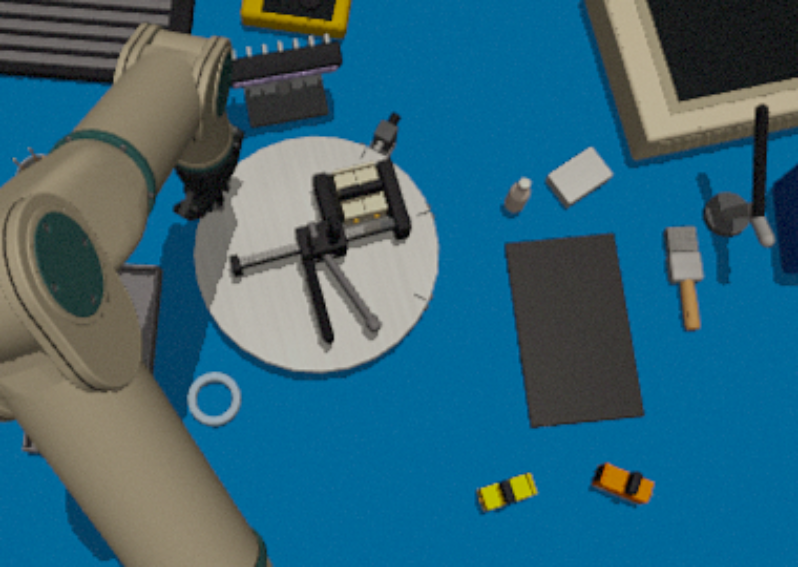

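The table has turned. The lamp side is at the top and the modules' displays face it, at (350,175). I'll check the angle numerically.

```bash
python3 - <<'E'
from h import *
s=ctrl.read_state(); print(s['eef_pos'],s['force'])
for n in ['top','wrist','side']:
    m,im,d=cam(n); P=pts(m,d); P=P[np.hypot(P[:,0]-586,P[:,1]-18)<165]
    # bar segment behind head: y>45 side, z 78..90
    best=[]
    for a in np.radians(np.arange(-90,-70,.25)):
        u=np.array([np.cos(a),np.sin(a)]); r=P[:,:2]-[586,18]; x=r@u; y=r@[-u[1],u[0]]
        k=(P[:,2]>76)&(P[:,2]<92)&(x>-100)&(x<-30)&(abs(y)<25)
        k2=(P[:,2]>76)&(P[:,2]<92)&(x>-100)&(x<-35)&(abs(y)<12)
        best.append((k2.sum(),np.degrees(a)))
    a=np.radians(-79); u=np.array([np.cos(a),np.sin(a)]); r=P[:,:2]-[586,18]; x=r@u; y=r@[-u[1],u[0]]
    k=(P[:,2]>76)&(P[:,2]<92)&(x>-105)&(x<-45)&(abs(y)<14)
    if k.sum()>20:
        f=np.polyfit(x[k],y[k],1); print(n,k.sum(),'bar angle',-79+np.degrees(f[0]),f[1])
    # fixed jaw outer / grip lines
    k=(P[:,2]>78)&(P[:,2]<92)&(x>90)&(y>-12)&(y<85)
    if k.sum()>20: f=np.polyfit(y[k],x[k],1); print(n,k.sum(),'fixed jaw',-79-np.degrees(f[0]))
E
```

```text
[651.81594687 143.76449492  93.11243396] [-4.44284528  2.42758217  3.06749434]
top 102 bar angle -75.1576883433062 1.8920654394033252
top 311 fixed jaw -75.59876340169357
wrist 245 bar angle -56.85161290950244 33.1373316154695
side 77 bar angle -79.26975162771011 -7.2479332617817285
side 275 fixed jaw -75.34617230559431
```

The table looks about 4° short of the quarter turn. Nudge farther.

```bash
python3 -m creep '[{"jaw":-0.46,"xyz":[0,4,0],"angular":[0,0,0.03]},{"jaw":-0.46,"xyz":[-0.2,7,0],"angular":[0,0,0.05]},{"jaw":-0.46,"xyz":[-0.4,10,0],"angular":[0,0,0.07]},{"jaw":-0.46,"xyz":[-0.4,10,0],"angular":[0,0,0.07]},{"jaw":-0.46,"xyz":[-0.4,10,0],"angular":[0,0,0.07]}]'
cat > ang.py <<'E'
from h import *
s=ctrl.read_state(); v=np.array(s['eef_pos'][:2])-[585.5,18]; print('tcp',np.hypot(*v),np.degrees(np.arctan2(v[1],v[0])),s['force'])
import sys; g=float(sys.argv[1])
for n in ['top','side']:
    m,im,d=cam(n); P=pts(m,d); P=P[np.hypot(P[:,0]-586,P[:,1]-18)<165]
    a=np.radians(g); u=np.array([np.cos(a),np.sin(a)]); r=P[:,:2]-[586,18]; x=r@u; y=r@[-u[1],u[0]]
    k=(P[:,2]>80)&(P[:,2]<90)&(((x>-105)&(x<-45))|((x>55)&(x<85)))&(abs(y)<14)
    if k.sum()>20: f=np.polyfit(x[k],y[k],1); print(n,k.sum(),'bar',g+np.degrees(f[0]))
    k=(P[:,2]>82)&(P[:,2]<92)&(x>97)&(x<128)&(y>-8)&(y<78)
    if k.sum()>20: f=np.polyfit(y[k],x[k],1); print(n,k.sum(),'fixed jaw',g-np.degrees(f[0]))
E
python3 ang.py -78
```

```text
clock: 29.4
eef_pos: [662.3, 137.6, 93.4]
tool_rot: [-3.139, -0.001, 0.98]
force: [-2.8, 4.8, -1.0]
width: 23.4
gripper_force: 2.2
tcp 142.1310353791515 57.3035184972452 [-2.7971828   4.84684562 -1.04835978]
top 109 bar -80.54310822531964
top 237 fixed jaw -80.28452344046238
side 102 bar -80.45311936165746
side 203 fixed jaw -77.74316906139899
```

Bar at -80.4°, which is exactly a quarter turn. Ease off and dwell over 5 s.

```bash
H='{"jaw":-0.46,"xyz":[0,-3,0],"angular":[0,0,0]}'
python3 -m creep '[{"jaw":-0.46,"xyz":[0,-3,0],"angular":[0,0,0]},{"jaw":-0.46,"xyz":[0,-3,0],"angular":[0,0,0]},{"jaw":-0.46,"xyz":[0,-3,0],"angular":[0,0,0]},{"jaw":-0.46,"xyz":[0,-3,0],"angular":[0,0,0]},{"jaw":-0.46,"xyz":[0,-3,0],"angular":[0,0,0]},{"jaw":-0.46,"xyz":[0,-3,0],"angular":[0,0,0]},{"jaw":-0.46,"xyz":[0,-3,0],"angular":[0,0,0]},{"jaw":-0.46,"xyz":[0,-3,0],"angular":[0,0,0]}]'
python3 ang.py -80
for i in 1 2 3 4; do python3 -m creep '[{"jaw":-0.46,"xyz":[0,0,0],"angular":[0,0,0]},{"jaw":-0.46,"xyz":[0,0,0],"angular":[0,0,0]},{"jaw":-0.46,"xyz":[0,0,0],"angular":[0,0,0]},{"jaw":-0.46,"xyz":[0,0,0],"angular":[0,0,0]},{"jaw":-0.46,"xyz":[0,0,0],"angular":[0,0,0]},{"jaw":-0.46,"xyz":[0,0,0],"angular":[0,0,0]},{"jaw":-0.46,"xyz":[0,0,0],"angular":[0,0,0]},{"jaw":-0.46,"xyz":[0,0,0],"angular":[0,0,0]},{"jaw":-0.46,"xyz":[0,0,0],"angular":[0,0,0]},{"jaw":-0.46,"xyz":[0,0,0],"angular":[0,0,0]},{"jaw":-0.46,"xyz":[0,0,0],"angular":[0,0,0]},{"jaw":-0.46,"xyz":[0,0,0],"angular":[0,0,0]}]'; done | grep -E 'clock|force|eef'
```

```text
clock: 30.5
eef_pos: [660.3, 137.5, 93.8]
tool_rot: [-3.142, 0.0, 0.979]
force: [-0.0, 0.2, -0.7]
width: 23.3
gripper_force: 0.0
tcp 140.95249395327954 57.96282668806429 [-0.01455279  0.20637233 -0.66974449]
top 125 bar -80.61419418630555
top 241 fixed jaw -79.69187552274121
side 100 bar -80.58578010559583
side 193 fixed jaw -78.65661769107234
clock: 32.1
eef_pos: [660.3, 137.5, 93.8]
force: [0.2, -0.8, 0.0]
gripper_force: 0.0
clock: 33.6
eef_pos: [660.3, 137.5, 93.8]
force: [-0.4, -0.5, 0.2]
gripper_force: 0.0
clock: 35.1
eef_pos: [660.3, 137.5, 93.8]
force: [-0.7, 0.2, 0.7]
gripper_force: 0.0
clock: 36.6
eef_pos: [660.3, 137.5, 93.8]
force: [1.5, 0.4, 0.2]
gripper_force: 0.0
```

```bash
python3 - <<'E'
from h import *
s=ctrl.read_state()
for ps in [(.05,.13,.22,.31,.4,.49,.58,.67,.75,.80)]:
    for p in ps:
        t=np.radians(58)+p; print(p,go((585.5+141*np.cos(t),18+141*np.sin(t),94),s['tool_rot'][2]+p+.03*min(1,p/.5)))
E
```

```text
0.05 ([-0.4, -7.1, -0.2], [-0.0, -0.0, -0.053])
0.13 ([-1.8, -18.3, -0.2], [-0.0, -0.0, -0.138])
0.22 ([-4.4, -30.7, -0.2], [-0.0, -0.0, -0.233])
0.31 ([-8.1, -42.9, -0.2], [-0.0, -0.0, -0.329])
0.4 ([-12.9, -54.6, -0.2], [-0.0, -0.0, -0.424])
0.49 ([-18.8, -65.9, -0.2], [-0.0, -0.0, -0.519])
0.58 ([-25.6, -76.6, -0.2], [-0.0, -0.0, -0.61])
0.67 ([-33.4, -86.6, -0.2], [-0.0, -0.0, -0.7])
0.75 ([-41.0, -94.9, -0.2], [-0.0, -0.0, -0.78])
0.8 ([-46.1, -99.8, -0.2], [-0.0, -0.0, -0.83])
```

```bash
python3 -m creep '[{"jaw":-0.46,"xyz":[-0.4,-7.1,0],"angular":[0,0,-0.053]},{"jaw":-0.46,"xyz":[-1.8,-18.3,0],"angular":[0,0,-0.138]},{"jaw":-0.46,"xyz":[-4.4,-30.7,0],"angular":[0,0,-0.233]},{"jaw":-0.46,"xyz":[-8.1,-42.9,0],"angular":[0,0,-0.329]},{"jaw":-0.46,"xyz":[-12.9,-54.6,0],"angular":[0,0,-0.424]},{"jaw":-0.46,"xyz":[-18.8,-65.9,0],"angular":[0,0,-0.519]},{"jaw":-0.46,"xyz":[-25.6,-76.6,0],"angular":[0,0,-0.61]},{"jaw":-0.46,"xyz":[-33.4,-86.6,0],"angular":[0,0,-0.7]},{"jaw":-0.46,"xyz":[-41,-95,0],"angular":[0,0,-0.78]},{"jaw":-0.46,"xyz":[-46,-100,0],"angular":[0,0,-0.83]},{"jaw":-0.46,"xyz":[-46,-100,0],"angular":[0,0,-0.83]},{"jaw":-0.46,"xyz":[-46,-100,0],"angular":[0,0,-0.83]}]'
python3 - <<'E'
from h import *
s=ctrl.read_state(); v=np.array(s['eef_pos'][:2])-[585.5,18]; t0=np.arctan2(v[1],v[0]); print(np.degrees(t0),np.hypot(*v))
for p in (.08,.16,.25,.34,.43,.52,.61,.70,.77,.83,.87):
    t=np.radians(58)+.8+p; print(p,go((585.5+141*np.cos(t),18+141*np.sin(t),94),min(t,2.62)))
E
```

```text
clock: 38.1
eef_pos: [552.6, 155.0, 94.3]
tool_rot: [3.14, 0.0, 1.808]
force: [2.3, -0.7, 1.6]
width: 22.8
gripper_force: 1.1
103.51507585507399 140.9303321024748
0.08 ([-0.4, -12.1, 0.2], [0.002, 0.0, -0.084])
0.16 ([-1.8, -23.2, 0.2], [0.002, 0.0, -0.164])
0.25 ([-4.5, -35.7, 0.2], [0.002, 0.0, -0.254])
0.34 ([-8.2, -47.8, 0.2], [0.002, 0.001, -0.344])
0.43 ([-13.0, -59.5, 0.1], [0.002, 0.001, -0.434])
0.52 ([-18.9, -70.8, 0.1], [0.002, 0.001, -0.524])
0.61 ([-25.7, -81.5, 0.1], [0.002, 0.001, -0.614])
0.7 ([-33.5, -91.5, 0.1], [0.002, 0.001, -0.704])
0.77 ([-40.1, -98.8, 0.1], [0.002, 0.001, -0.774])
0.83 ([-46.2, -104.6, 0.1], [0.002, 0.001, -0.812])
0.87 ([-50.5, -108.4, 0.1], [0.002, 0.001, -0.812])
```

```bash
python3 -m creep '[{"jaw":-0.46,"xyz":[-0.4,-12.1,0],"angular":[0,0,-0.084]},{"jaw":-0.46,"xyz":[-1.8,-23.2,0],"angular":[0,0,-0.164]},{"jaw":-0.46,"xyz":[-4.5,-35.7,0],"angular":[0,0,-0.254]},{"jaw":-0.46,"xyz":[-8.2,-47.8,0],"angular":[0,0,-0.344]},{"jaw":-0.46,"xyz":[-13,-59.5,0],"angular":[0,0,-0.434]},{"jaw":-0.46,"xyz":[-18.9,-70.8,0],"angular":[0,0,-0.524]},{"jaw":-0.46,"xyz":[-25.7,-81.5,0],"angular":[0,0,-0.614]},{"jaw":-0.46,"xyz":[-33.5,-91.5,0],"angular":[0,0,-0.704]},{"jaw":-0.46,"xyz":[-40.1,-98.8,0],"angular":[0,0,-0.774]},{"jaw":-0.46,"xyz":[-46.2,-104.6,0],"angular":[0,0,-0.812]},{"jaw":-0.46,"xyz":[-48,-106.5,0],"angular":[0,0,-0.812]},{"jaw":-0.46,"xyz":[-48,-106.5,0],"angular":[0,0,-0.812]}]'
python3 ang.py 10
```

```text
clock: 39.6
eef_pos: [459.9, 85.2, 93.8]
tool_rot: [3.139, -0.0, 2.622]
force: [3.0, 6.5, -1.2]
width: 23.0
gripper_force: 2.8
tcp 142.44291431760092 151.84233889008397 [ 3.04788019  6.49986076 -1.19156583]
top 116 bar 10.835796876853648
top 233 fixed jaw 10.872453558452218
side 103 bar 10.729357465130573
side 114 fixed jaw 6.822578524400694
```

```bash
python3 -m creep '[{"jaw":-0.46,"xyz":[0,3,0],"angular":[0,0,0]},{"jaw":-0.46,"xyz":[0,4.5,0],"angular":[0,0,0]},{"jaw":-0.46,"xyz":[0,4.5,0],"angular":[0,0,0]},{"jaw":0.2,"xyz":[0,4.5,0],"angular":[0,0,0]},{"jaw":0.2,"xyz":[0,4.5,-30],"angular":[0,0,0]},{"jaw":0.2,"xyz":[0,4.5,-80],"angular":[0,0,0]},{"jaw":0.2,"xyz":[0,4.5,-140],"angular":[0,0,0]},{"jaw":0.2,"xyz":[0,4.5,-140],"angular":[0,0,0]},{"jaw":0.2,"xyz":[0,4.5,-140],"angular":[0,0,0]}]'
python3 ang.py 10
python3 - <<'E'
from h import *
s=ctrl.read_state()
m,im,d=cam('side'); save('s2',im[100:330,180:480],2.4)
P=pts(m,d);B=np.array([wb(p) for p in P[np.hypot(P[:,0]-586,P[:,1]-18)<170]])
def st(n,k): print(n,len(k),np.percentile(k,[1,50,99],axis=0).round(1).tolist() if len(k) else '')
st('lev',B[(B[:,2]>72)&(B[:,2]<105)&(abs(B[:,1])<14)&(B[:,0]<40)])
for p in [bw(20,0,187),bw(8,0,187),bw(8,0,84)]: print(go(p,A+np.pi/2))
E
```

```text
clock: 40.83
eef_pos: [461.1, 87.0, 233.7]
tool_rot: [-3.141, -0.0, 2.621]
force: [-0.4, 0.3, 0.9]
width: 50.9
gripper_force: 0.0
tcp 142.2352176435557 150.95946760506428 [-0.42950453  0.27577564  0.88915924]
top 108 bar 10.731153968891324
top 149 fixed jaw 8.23755958299336
side 110 bar 10.581828162770353
side 113 fixed jaw 8.317758875183006
lev 141 [[-9.9, -11.0, 72.7], [14.2, -1.2, 90.0], [27.1, 10.9, 102.6]]
([-159.0, 15.5, 3.0], [-0.003, -0.001, 0.883])
([-149.7, 7.9, 3.1], [-0.003, -0.001, 0.883])
([-149.9, 8.1, 106.1], [-0.003, -0.001, 0.883])
```

View pics/s2.png

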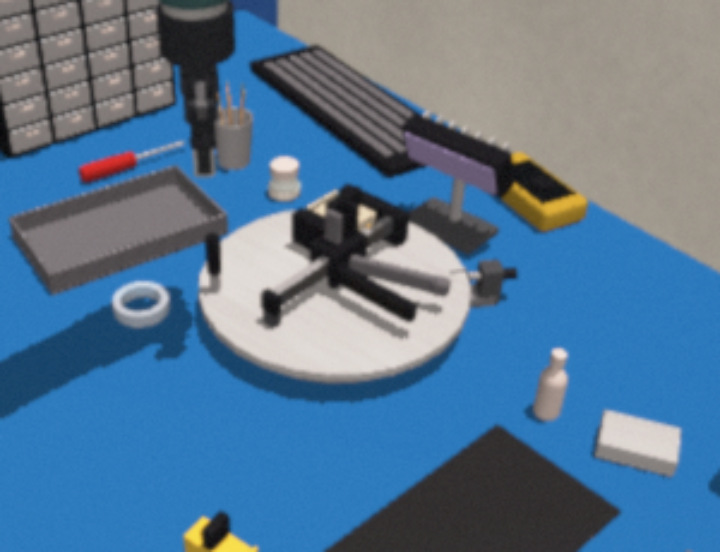

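```bash
python3 -m creep '[{"jaw":0.4,"xyz":[-30,2,0],"angular":[0,0,0.17]},{"jaw":0.4,"xyz":[-70,4,0],"angular":[0,0,0.34]},{"jaw":0.4,"xyz":[-110,6,0],"angular":[0,0,0.51]},{"jaw":0.4,"xyz":[-151,9,0],"angular":[0,0,0.68]},{"jaw":0.4,"xyz":[-151,9,0],"angular":[0,0,0.85]},{"jaw":0.4,"xyz":[-151,9,0],"angular":[0,0,0.883]},{"jaw":0.4,"xyz":[-151,9,0],"angular":[0,0,0.883]},{"jaw":0.4,"xyz":[-151,9,0],"angular":[0,0,0.883]}]'
python3 - <<'E'
from h import *
s=ctrl.read_state(); m,im,d=cam('wrist'); save('w9',im)
P=pts(m,d);B=np.array([wb(p) for p in P[np.hypot(P[:,0]-586,P[:,1]-18)<170]])
def st(n,k): print(n,len(k),np.percentile(k,[1,50,99],axis=0).round(1).tolist() if len(k) else '')
L=B[(B[:,2]>88)&(B[:,2]<105)&(abs(B[:,1])<16)]; st('lev',L[L[:,0]<10]); st('rest',L[L[:,0]>10]); print(np.histogram(L[:,0],bins=np.arange(-16,40,4)))
for nm in ['top','side']:
    q=np.load(nm+'.npy'); a=np.radians(10); r=q[:,:2]-[586,18]; x=r@[np.cos(a),np.sin(a)]; y=r@[-np.sin(a),np.cos(a)]
    k=(q[:,2]>80)&(q[:,2]<90)&(((x>-105)&(x<-80))|((x>55)&(x<85)))&(abs(y)<14); print(nm,k.sum(),'start bar',10+np.degrees(np.polyfit(x[k],y[k],1)[0]))
print(wb(s['eef_pos']),go(bw(9.4,0,86),A+np.pi/2))
E
```

```text
clock: 41.98
eef_pos: [596.7, 20.3, 233.6]
tool_rot: [-3.141, -0.0, 1.74]
force: [-0.2, 0.2, 0.5]
width: 60.0
gripper_force: 0.0
lev 302 [[-7.8, -10.5, 88.5], [-3.7, 0.8, 98.6], [-0.1, 10.2, 100.4]]
rest 395 [[17.8, -9.8, 89.0], [22.4, 1.8, 99.8], [27.8, 10.7, 101.5]]
(array([  0,   1, 139, 162,   0,   0,   0,   0, 101, 156, 138,   0,   0]), array([-16, -12,  -8,  -4,   0,   4,   8,  12,  16,  20,  24,  28,  32,
        36]))
top 73 start bar 9.943892722513668
side 56 start bar 10.141468329073966
[np.float64(10.466065093586032), np.float64(0.5850465122346705), np.float64(191.62600464030146)] ([-0.5, -1.2, 105.8], [-0.0, -0.0, 0.002])
```

View pics/w9.png

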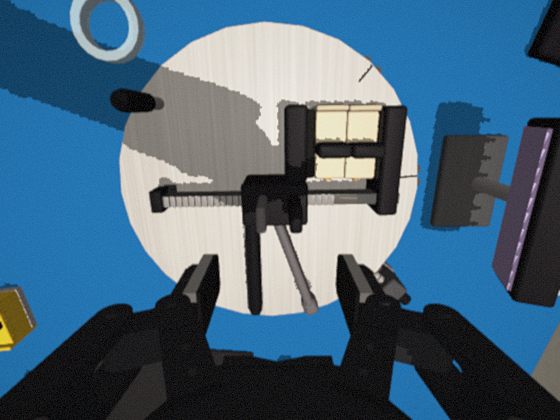

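Back at the loading detent (bar angle within 0.6° of the start) and still clamped. The lever is at (262,212) and the rest at (295,212). Descend and pinch.

```bash
python3 -m creep '[{"jaw":0.4,"xyz":[-0.5,-1,40],"angular":[0,0,0]},{"jaw":0.4,"xyz":[-0.5,-1,80],"angular":[0,0,0]},{"jaw":0.4,"xyz":[-0.5,-1,106],"angular":[0,0,0]},{"jaw":0.4,"xyz":[-0.5,-1,106],"angular":[0,0,0]},{"jaw":0.4,"xyz":[-0.5,-1,106],"angular":[0,0,0]},{"jaw":-0.1,"xyz":[-0.5,-1,106],"angular":[0,0,0]},{"jaw":-0.25,"xyz":[-0.5,1,106],"angular":[0,0,0]},{"jaw":-0.42,"xyz":[-0.5,3,106],"angular":[0,0,0]},{"jaw":-0.42,"xyz":[-0.5,3,106],"angular":[0,0,0]},{"jaw":-0.42,"xyz":[-0.5,3,106],"angular":[0,0,0]}]'
python3 -c "
from h import *
s=ctrl.read_state(); print(wb(s['eef_pos']))"
```

```text
clock: 43.28
eef_pos: [598.6, 19.4, 129.4]
tool_rot: [-3.138, -0.001, 1.738]
force: [-4.1, -1.0, 13.6]
width: 26.5
gripper_force: 59.0
[np.float64(12.161319221769132), np.float64(-0.6256515416112466), np.float64(87.38610922948283)]
```

```bash
python3 -m creep '[{"jaw":-0.42,"xyz":[0,-4,0],"angular":[0,0,0]},{"jaw":-0.42,"xyz":[0,-10,0],"angular":[0,0,0]},{"jaw":-0.42,"xyz":[0,-17,0],"angular":[0,0,0]},{"jaw":-0.42,"xyz":[0,-24,0],"angular":[0,0,0]},{"jaw":-0.42,"xyz":[0,-31,0],"angular":[0,0,0]},{"jaw":-0.42,"xyz":[0,-38,0],"angular":[0,0,0]},{"jaw":-0.42,"xyz":[0,-45,0],"angular":[0,0,0]},{"jaw":-0.42,"xyz":[0,-51,0],"angular":[0,0,0]},{"jaw":-0.42,"xyz":[0,-56,0],"angular":[0,0,0]},{"jaw":-0.42,"xyz":[0,-60,0],"angular":[0,0,0]},{"jaw":-0.42,"xyz":[0,-60,0],"angular":[0,0,0]}]'
python3 -c "
from h import *
s=ctrl.read_state(); print(wb(s['eef_pos']))"
```

```text
clock: 44.65
eef_pos: [543.9, 9.8, 129.3]
tool_rot: [3.136, 0.001, 1.738]
force: [7.1, 0.2, 5.2]
width: 26.5
gripper_force: 67.8
[np.float64(-43.33613735717379), np.float64(-1.0228867985834467), np.float64(87.31538460168)]
```

```bash
python3 -m creep '[{"jaw":-0.42,"xyz":[0,-4,0],"angular":[0,0,0]},{"jaw":-0.42,"xyz":[0,-4,0],"angular":[0,0,0]},{"jaw":-0.42,"xyz":[0,-4,0],"angular":[0,0,0]}]'
python3 -c "
from h import *
s=ctrl.read_state(); print(wb(s['eef_pos']))"
python3 -m creep '[{"jaw":-0.42,"xyz":[0,2,0],"angular":[0,0,0]},{"jaw":0.1,"xyz":[0,2,0],"angular":[0,0,0]},{"jaw":0.4,"xyz":[0,0,0],"angular":[0,0,0]},{"jaw":0.4,"xyz":[0,0,0],"angular":[0,0,0]},{"jaw":0.4,"xyz":[0,0,-40],"angular":[0,0,0]},{"jaw":0.4,"xyz":[0,0,-100],"angular":[0,0,0]},{"jaw":0.4,"xyz":[0,0,-100],"angular":[0,0,0]},{"jaw":0.4,"xyz":[0,0,-100],"angular":[0,0,0]}]'
python3 - <<'E'
from h import *
s=ctrl.read_state(); m,im,d=cam('wrist'); save('w10',im)
P=pts(m,d);B=np.array([wb(p) for p in P[np.hypot(P[:,0]-586,P[:,1]-18)<170]])
def st(n,k): print(n,len(k),np.percentile(k,[1,50,99],axis=0).round(1).tolist() if len(k) else '')
st('lev',B[(B[:,2]>88)&(B[:,2]<105)&(abs(B[:,1])<16)]);st('rib',B[(B[:,2]>60)&(B[:,2]<70)&(B[:,1]>30)&(B[:,1]<60)&(B[:,0]>25)])
st('grip',B[(B[:,2]>36)&(B[:,2]<48)&(abs(B[:,1]+50)<15)&(B[:,0]<-50)]);st('body',B[(B[:,2]>37)&(B[:,2]<48)&(B[:,1]>10)&(B[:,1]<90)&(B[:,0]>25)&(B[:,0]<99)])
k=B[(B[:,2]>61)&(B[:,2]<70)&(B[:,1]>30)&(B[:,1]<60)&(B[:,0]>25)]; print(cv2.minAreaRect(k[:,:2].astype(np.float32)))
for x in (59,87): print(go(bw(x,46,187),A))
E
```

```text
clock: 45.02
eef_pos: [543.8, 9.7, 129.4]
tool_rot: [3.129, 0.002, 1.738]
force: [15.2, 1.5, -3.1]
width: 26.7
gripper_force: 74.3
[np.float64(-43.46066435041947), np.float64(-1.0736066900406527), np.float64(87.37680539750826)]
clock: 46.02
eef_pos: [536.5, 9.6, 227.6]
tool_rot: [-3.141, -0.001, 1.738]
force: [-1.1, 0.6, -0.6]
width: 60.0
gripper_force: 0.0
lev 710 [[-64.7, -10.7, 88.9], [-39.2, 1.1, 99.2], [-30.2, 9.8, 101.4]]
rib 1062 [[42.6, 42.4, 60.6], [69.9, 51.4, 65.9], [96.5, 59.9, 67.8]]
grip 436 [[-82.4, -64.6, 37.0], [-74.7, -50.4, 43.4], [-67.6, -35.4, 45.5]]
body 3944 [[42.4, 21.6, 37.7], [69.3, 64.0, 40.4], [98.7, 89.1, 47.1]]
((69.89585876464844, 51.27561950683594), (56.99781036376953, 16.125112533569336), 13.606767654418945)
([45.9, 110.1, -2.3], [-0.002, 0.001, 1.571])
([45.9, 138.1, -2.4], [-0.002, 0.001, 1.571])
```

View pics/w10.png

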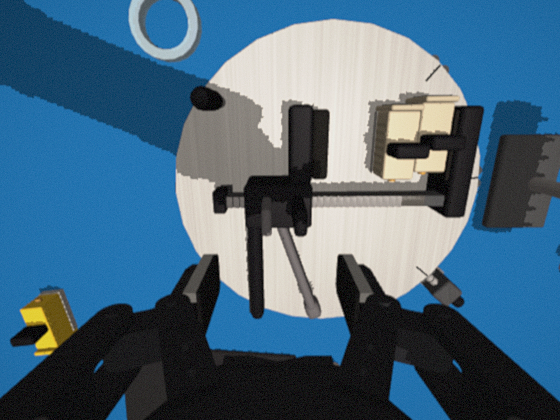

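The jaw is fully back; it stopped firmly against 15 N. The modules stand free at (395,145) and (435,125), slightly skewed. Locate each rib and the tray.

```bash
python3 - <<'E'
from h import *
s=ctrl.read_state(); m,im,d=cam('wrist')
P=pts(m,d); B=np.array([wb(p) for p in P]); 
k=(B[:,2]>61)&(B[:,2]<70)&(B[:,1]>30)&(B[:,1]<65)&(B[:,0]>30)&(B[:,0]<105)
b=B[k]
for lo,hi in [(30,69.5),(70.5,105)]:
    q=b[(b[:,0]>lo)&(b[:,0]<hi)]; print(len(q),q.mean(0).round(1),cv2.minAreaRect(q[:,:2].astype(np.float32)),'slope',np.degrees(np.polyfit(q[:,0],q[:,1],1)[0]))
    q=B[(B[:,2]>37)&(B[:,2]<44)&(B[:,1]>10)&(B[:,1]<90)&(B[:,0]>lo)&(B[:,0]<hi)&(B[:,0]<99)]; print('body',cv2.minAreaRect(q[:,:2].astype(np.float32)))
m,im,d=cam('top'); P=pts(m,d)
q=P[(P[:,2]>22)&(P[:,2]<42)&(P[:,0]>290)&(P[:,0]<620)&(P[:,1]>205)&(P[:,1]<420)]
print('tray',cv2.minAreaRect(q[:,:2].astype(np.float32)),np.percentile(q,[1,99],axis=0))
print(s['eef_pos'],s['qpos'])
E
```

```text
520 [55.  48.3 65.7] ((55.72193908691406, 48.11164855957031), (11.224527359008789, 27.18124771118164), 89.87531280517578) slope 0.2633812470069129
body ((55.59291076660156, 52.43350601196289), (27.686269760131836, 65.90139770507812), 0.1170029491186142)
547 [83.2 55.  65.7] ((84.15153503417969, 54.719032287597656), (27.261497497558594, 11.975003242492676), 0.6713491082191467) slope 0.1694349894582276
body ((84.74114227294922, 55.0772705078125), (69.68910217285156, 28.484010696411133), 89.97753143310547)
tray ((454.69659423828125, 308.60498046875), (151.7321319580078, 251.81222534179688), 85.42005157470703) [[331.48338234 225.56000275  22.35591781]
 [582.47495073 389.54829258  38.01872617]]
[536.06184688   9.57244226 226.90708951] [-0.3001153   0.51682909  0.34193464  1.86715346 -0.23370786  0.79880841
  0.33207585]
```

```bash
python3 -m creep '[{"jaw":-0.25,"xyz":[10,20,-2],"angular":[0,0,0.18]},{"jaw":-0.25,"xyz":[20,45,-2],"angular":[0,0,0.36]},{"jaw":-0.25,"xyz":[30,70,-2],"angular":[0,0,0.54]},{"jaw":-0.25,"xyz":[40,90,-2],"angular":[0,0,0.72]},{"jaw":-0.25,"xyz":[48,107,-2],"angular":[0,0,0.9]},{"jaw":-0.25,"xyz":[48,107,-2],"angular":[0,0,1.08]},{"jaw":-0.25,"xyz":[48,107,-2],"angular":[0,0,1.26]},{"jaw":-0.25,"xyz":[48,107,-2],"angular":[0,0,1.44]},{"jaw":-0.25,"xyz":[48,107,-2],"angular":[0,0,1.571]},{"jaw":-0.25,"xyz":[48,107,-2],"angular":[0,0,1.571]},{"jaw":-0.25,"xyz":[48,107,-2],"angular":[0,0,1.571]}]'
python3 -c "
from h import *
s=ctrl.read_state(); print(wb(s['eef_pos']),go(bw(55.7,48.2,63),A))"
```

```text
clock: 47.55
eef_pos: [634.3, 74.4, 229.0]
tool_rot: [3.142, 0.001, 0.169]
force: [0.3, 0.4, 0.6]
width: 32.1
gripper_force: 0.0
[np.float64(56.48128613064868), np.float64(47.668175898388355), np.float64(186.99436228738443)] ([-0.6, -0.5, 124.0], [0.0, 0.001, 0.002])
```

```bash
python3 -m creep '[{"jaw":-0.25,"xyz":[-0.6,-0.5,45],"angular":[0,0,0]},{"jaw":-0.25,"xyz":[-0.6,-0.5,85],"angular":[0,0,0]},{"jaw":-0.25,"xyz":[-0.6,-0.5,110],"angular":[0,0,0]},{"jaw":-0.25,"xyz":[-0.6,-0.5,124],"angular":[0,0,0]},{"jaw":-0.25,"xyz":[-0.6,-0.5,124],"angular":[0,0,0]},{"jaw":-0.25,"xyz":[-0.6,-0.5,124],"angular":[0,0,0]},{"jaw":-1,"xyz":[-0.6,-0.5,124],"angular":[0,0,0]},{"jaw":-1,"xyz":[-0.6,-0.5,124],"angular":[0,0,0]},{"jaw":-1,"xyz":[-0.6,-0.5,124],"angular":[0,0,0]},{"jaw":-1,"xyz":[-0.6,-0.5,124],"angular":[0,0,0]}]'
python3 -m creep '[{"jaw":-1,"xyz":[0,0,-15],"angular":[0,0,0]},{"jaw":-1,"xyz":[0,0,-50],"angular":[0,0,0]},{"jaw":-1,"xyz":[0,0,-90],"angular":[0,0,0]},{"jaw":-1,"xyz":[0,0,-124],"angular":[0,0,0]},{"jaw":-1,"xyz":[0,0,-124],"angular":[0,0,0]},{"jaw":-1,"xyz":[0,0,-124],"angular":[0,0,0]}]'
python3 -c "
from h import *
for z in (229,80,68.5): print(go((504.2,300.6,z),-.08))"
```

```text
clock: 48.8
eef_pos: [634.6, 74.6, 106.8]
tool_rot: [3.141, -0.002, 0.167]
force: [-0.7, -0.7, 6.2]
width: 10.8
gripper_force: 61.9
clock: 49.55
eef_pos: [633.0, 75.3, 228.9]
tool_rot: [-3.141, 0.002, 0.167]
force: [-0.5, -0.0, -2.6]
width: 10.7
gripper_force: 60.8
([-89.6, -243.5, 0.3], [-0.001, 0.002, 0.247])
([-89.3, -243.4, 149.3], [-0.001, 0.002, 0.247])
([-89.3, -243.4, 160.8], [-0.001, 0.002, 0.247])
```

```bash
python3 -m creep '[{"jaw":-1,"xyz":[-15,-40,0],"angular":[0,0,0.04]},{"jaw":-1,"xyz":[-33,-90,0],"angular":[0,0,0.1]},{"jaw":-1,"xyz":[-52,-142,0],"angular":[0,0,0.15]},{"jaw":-1,"xyz":[-71,-195,0],"angular":[0,0,0.2]},{"jaw":-1,"xyz":[-89.5,-243.5,0],"angular":[0,0,0.247]},{"jaw":-1,"xyz":[-89.5,-243.5,0],"angular":[0,0,0.247]},{"jaw":-1,"xyz":[-89.5,-243.5,40],"angular":[0,0,0.247]},{"jaw":-1,"xyz":[-89.5,-243.5,90],"angular":[0,0,0.247]},{"jaw":-1,"xyz":[-89.5,-243.5,130],"angular":[0,0,0.247]},{"jaw":-1,"xyz":[-89.5,-243.5,150],"angular":[0,0,0.247]},{"jaw":-1,"xyz":[-89.5,-243.5,158],"angular":[0,0,0.247]},{"jaw":-1,"xyz":[-89.5,-243.5,158],"angular":[0,0,0.247]}]'
```

```text
clock: 51.05
eef_pos: [505.8, 299.9, 72.2]
tool_rot: [-3.142, -0.001, -0.081]
force: [0.5, -0.1, -1.5]
width: 10.7
gripper_force: 60.7
```

```bash
python3 -m creep '[{"jaw":-1,"xyz":[0,0,2],"angular":[0,0,0]},{"jaw":-1,"xyz":[0,0,4],"angular":[0,0,0]},{"jaw":-1,"xyz":[0,0,4],"angular":[0,0,0]},{"jaw":-0.3,"xyz":[0,0,4],"angular":[0,0,0]},{"jaw":-0.3,"xyz":[0,0,4],"angular":[0,0,0]},{"jaw":-0.3,"xyz":[0,0,4],"angular":[0,0,0]},{"jaw":-0.3,"xyz":[0,0,-20],"angular":[0,0,0]},{"jaw":-0.3,"xyz":[0,0,-80],"angular":[0,0,0]},{"jaw":-0.3,"xyz":[0,0,-140],"angular":[0,0,0]},{"jaw":-0.3,"xyz":[0,0,-157],"angular":[0,0,0]},{"jaw":-0.3,"xyz":[0,0,-157],"angular":[0,0,0]}]'
python3 - <<'E'
from h import *
m,im,d=cam('top'); P=pts(m,d); B=np.array([wb(p) for p in P[np.hypot(P[:,0]-586,P[:,1]-18)<170]])
k=B[(B[:,2]>58)&(B[:,2]<72)&(B[:,1]>30)&(B[:,1]<95)&(B[:,0]>50)&(B[:,0]<110)]; print('ribQ top cam',len(k),k.mean(0).round(1),k.min(0).round(1),k.max(0).round(1))
for z in (187,64): print(go(bw(84.2,54.8,z),A))
E
```

```text
clock: 52.42
eef_pos: [505.5, 300.4, 229.4]
tool_rot: [-3.14, -0.001, -0.08]
force: [0.3, 1.0, -0.0]
width: 29.5
gripper_force: 0.0
ribQ top cam 44 [84.8 56.2 64.7] [71.6 50.3 59.5] [98.  61.9 70.6]
([172.5, 201.2, -1.3], [-0.0, 0.001, -0.247])
([172.6, 201.2, 121.7], [-0.0, 0.001, -0.247])
```

```bash
python3 -m creep '[{"jaw":-0.25,"xyz":[40,47,0],"angular":[0,0,-0.06]},{"jaw":-0.25,"xyz":[80,93,0],"angular":[0,0,-0.12]},{"jaw":-0.25,"xyz":[120,140,0],"angular":[0,0,-0.18]},{"jaw":-0.25,"xyz":[155,180,0],"angular":[0,0,-0.23]},{"jaw":-0.25,"xyz":[172.5,201,0],"angular":[0,0,-0.247]},{"jaw":-0.25,"xyz":[172.5,201,0],"angular":[0,0,-0.247]},{"jaw":-0.25,"xyz":[172.5,201,0],"angular":[0,0,-0.247]},{"jaw":-0.25,"xyz":[172.5,201,0],"angular":[0,0,-0.247]}]'
python3 -c "
from h import *
print(go(bw(84.2,54.8,64),A))"
```

```text
clock: 53.48
eef_pos: [660.2, 87.9, 227.8]
tool_rot: [-3.14, 0.002, 0.169]
force: [0.0, -0.6, -0.3]
width: 31.7
gripper_force: 0.0
([0.1, 2.1, 121.8], [-0.001, 0.002, 0.002])
```

```bash
python3 -m creep '[{"jaw":-0.25,"xyz":[0,1,45],"angular":[0,0,0]},{"jaw":-0.25,"xyz":[0,1,85],"angular":[0,0,0]},{"jaw":-0.25,"xyz":[0,1,110],"angular":[0,0,0]},{"jaw":-0.25,"xyz":[0,1,122],"angular":[0,0,0]},{"jaw":-0.25,"xyz":[0,1,122],"angular":[0,0,0]},{"jaw":-0.25,"xyz":[0,1,122],"angular":[0,0,0]},{"jaw":-1,"xyz":[0,1,122],"angular":[0,0,0]},{"jaw":-1,"xyz":[0,1,122],"angular":[0,0,0]},{"jaw":-1,"xyz":[0,1,122],"angular":[0,0,0]},{"jaw":-1,"xyz":[0,1,122],"angular":[0,0,0]}]'
python3 -m creep '[{"jaw":-1,"xyz":[0,0,-15],"angular":[0,0,0]},{"jaw":-1,"xyz":[0,0,-50],"angular":[0,0,0]},{"jaw":-1,"xyz":[0,0,-90],"angular":[0,0,0]},{"jaw":-1,"xyz":[0,0,-124],"angular":[0,0,0]},{"jaw":-1,"xyz":[0,0,-124],"angular":[0,0,0]},{"jaw":-1,"xyz":[0,0,-124],"angular":[0,0,0]}]'
python3 -c "
from h import *
for z in (229,72): print(go((406,308.6,z),-.08))"
```

```text
clock: 54.72
eef_pos: [662.0, 85.1, 108.0]
tool_rot: [-3.141, -0.002, 0.167]
force: [-0.5, 1.1, 6.6]
width: 10.8
gripper_force: 60.7
clock: 55.48
eef_pos: [660.4, 85.1, 229.9]
tool_rot: [-3.141, 0.002, 0.167]
force: [-0.6, 0.4, -2.2]
width: 10.3
gripper_force: 59.7
([-213.8, -262.6, 1.5], [-0.0, 0.002, 0.247])
([-213.5, -262.5, 158.5], [-0.0, 0.002, 0.247])
```

```bash
python3 -m creep '[{"jaw":-1,"xyz":[-30,-37,0],"angular":[0,0,0.03]},{"jaw":-1,"xyz":[-65,-80,0],"angular":[0,0,0.07]},{"jaw":-1,"xyz":[-102,-125,0],"angular":[0,0,0.12]},{"jaw":-1,"xyz":[-139,-171,0],"angular":[0,0,0.16]},{"jaw":-1,"xyz":[-176,-216,0],"angular":[0,0,0.2]},{"jaw":-1,"xyz":[-214,-262.5,0],"angular":[0,0,0.247]},{"jaw":-1,"xyz":[-214,-262.5,0],"angular":[0,0,0.247]},{"jaw":-1,"xyz":[-214,-262.5,40],"angular":[0,0,0.247]},{"jaw":-1,"xyz":[-214,-262.5,90],"angular":[0,0,0.247]},{"jaw":-1,"xyz":[-214,-262.5,130],"angular":[0,0,0.247]},{"jaw":-1,"xyz":[-214,-262.5,156],"angular":[0,0,0.247]},{"jaw":-1,"xyz":[-214,-262.5,156],"angular":[0,0,0.247]}]'
```

```text
clock: 56.98
eef_pos: [406.0, 306.5, 72.7]
tool_rot: [3.138, 0.003, -0.082]
force: [0.9, -0.1, -1.4]
width: 10.4
gripper_force: 59.7
```

```bash
python3 -m creep '[{"jaw":-1,"xyz":[0,0,2],"angular":[0,0,0]},{"jaw":-1,"xyz":[0,0,3.5],"angular":[0,0,0]},{"jaw":-1,"xyz":[0,0,3.5],"angular":[0,0,0]},{"jaw":-0.3,"xyz":[0,0,3.5],"angular":[0,0,0]},{"jaw":-0.3,"xyz":[0,0,3.5],"angular":[0,0,0]},{"jaw":-0.3,"xyz":[0,0,3.5],"angular":[0,0,0]},{"jaw":-0.3,"xyz":[0,0,-20],"angular":[0,0,0]},{"jaw":-0.3,"xyz":[0,0,-80],"angular":[0,0,0]},{"jaw":-0.3,"xyz":[0,0,-140],"angular":[0,0,0]},{"jaw":-0.3,"xyz":[20,60,-157],"angular":[0,0,0]},{"jaw":-0.3,"xyz":[40,120,-157],"angular":[0,0,0]},{"jaw":-0.3,"xyz":[40,120,-157],"angular":[0,0,0]}]'
python3 - <<'E'
from h import *
m,im,d=cam('wrist'); m2,i2,d2=cam('side'); save('end',np.hstack([i2,im]),.71)
m,im,d=cam('top'); P=pts(m,d); k=P[(P[:,2]>35)&(P[:,2]<80)&(P[:,0]>340)&(P[:,0]<570)&(P[:,1]>240)&(P[:,1]<375)]
for a in (k[k[:,0]<455],k[k[:,0]>455]): print(len(a),a.max(0) if len(a) else '',cv2.minAreaRect(a[:,:2].astype(np.float32)) if len(a) else '')
P=P[np.hypot(P[:,0]-586,P[:,1]-18)<170];B=np.array([wb(p) for p in P]);k=B[(B[:,2]>80)&(abs(B[:,1])<14)&(B[:,2]<106)];print(np.percentile(k[:,0],[1,99]) if len(k) else '')
E
```

```text
clock: 58.48
eef_pos: [438.0, 180.6, 233.0]
tool_rot: [-3.142, -0.002, -0.089]
force: [-0.2, 1.1, -0.0]
width: 29.9
gripper_force: 0.0
127 [419.63440839 311.32892392  73.03251365] ((385.6568298339844, 269.9522399902344), (94.76134490966797, 36.97477722167969), 53.127891540527344)
0  
[-63.1846371  -28.36552756]
```

View pics/end.png

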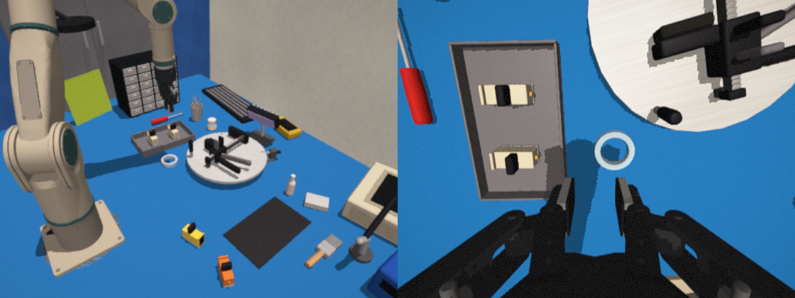

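Both modules stand upright in the tray, at (507,95) and (514,160) in the wrist half. The jaw is back, the bystanders are where they started, and the mat is empty. Handing in.

```bash
python3 -c "
from cell import ctrl
print(ctrl.finish_job())"
```

```text
the job is handed in; nothing more can be done
None
```

The job is done and handed in at about 58 s of the 210 s: both modules present today were clamped tight, cured over 6 s facing the lamp, turned back, released, and now stand upright in the grey tray with the jaw fully back; no verdict was returned.

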